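# Clear the carving bench and blow off the relief panel

### The job

Get the relief panel ready for blowing off: hang every carving template that stands in the plywood block on a rack pin of its own by its side slot, and draw the panel toward the robot over the bench until its near end sits square against the air bar, roughly centred on it. Only then open the air valve to half, its lever at 45 degrees. Do not disturb the mallet, the gouge or the bottle.

Things in the scene. Friction and masses are not known exactly. Their poses are not given: they have to be found in the camera images.
- t1_mid (a point): red template (None if absent): upright plate 60 wide, 10 thick, 150 tall (mm), 0.12 kg. Point: its centre, mid-thickness. x = plate normal, z up. Above the point: level slot at 3 to 17 mm, open at the +y edge (y = 22, neck 44 wide), ending at y = -7; for y -7..7 a notch rises from it to 25 mm; grip tab, 30 wide, at 40 to 75. Hung, the pin's centre is 21 mm above the point
- t2_mid (a point): yellow template (None if absent): upright plate 60 wide, 10 thick, 150 tall (mm), 0.12 kg. Point: its centre, mid-thickness. x = plate normal, z up. Above the point: level slot at 3 to 17 mm, open at the +y edge (y = 22, neck 44 wide), ending at y = -7; for y -7..7 a notch rises from it to 25 mm; grip tab, 30 wide, at 40 to 75. Hung, the pin's centre is 21 mm above the point
- t3_mid (a point): green template (None if absent): upright plate 60 wide, 10 thick, 150 tall (mm), 0.12 kg. Point: its centre, mid-thickness. x = plate normal, z up. Above the point: level slot at 3 to 17 mm, open at the +y edge (y = 22, neck 44 wide), ending at y = -7; for y -7..7 a notch rises from it to 25 mm; grip tab, 30 wide, at 40 to 75. Hung, the pin's centre is 21 mm above the point
- t4_mid (a point): blue template (None if absent): upright plate 60 wide, 10 thick, 150 tall (mm), 0.12 kg. Point: its centre, mid-thickness. x = plate normal, z up. Above the point: level slot at 3 to 17 mm, open at the +y edge (y = 22, neck 44 wide), ending at y = -7; for y -7..7 a notch rises from it to 25 mm; grip tab, 30 wide, at 40 to 75. Hung, the pin's centre is 21 mm above the point
- pin1 (a point): pin 1 of the fixed wooden rack: level steel pin, 8 mm thick, 150 mm above the table, one template each. Point: on its axis, midway along its 50 mm free length. x = along the pin from its 18 mm brass head (robot side) to the crossbeam (top 7 mm above the axis), y = along the beam, z up. Pins 100 mm apart along y, pin1 at the +y end
- pin2 (a point): pin 2 of the fixed wooden rack: level steel pin, 8 mm thick, 150 mm above the table, one template each. Point: on its axis, midway along its 50 mm free length. x = along the pin from its 18 mm brass head (robot side) to the crossbeam (top 7 mm above the axis), y = along the beam, z up. Pins 100 mm apart along y, pin1 at the +y end
- pin3 (a point): pin 3 of the fixed wooden rack: level steel pin, 8 mm thick, 150 mm above the table, one template each. Point: on its axis, midway along its 50 mm free length. x = along the pin from its 18 mm brass head (robot side) to the crossbeam (top 7 mm above the axis), y = along the beam, z up. Pins 100 mm apart along y, pin1 at the +y end
- block: fixed plywood stand 260 x 80 mm (x, y), origin under its centre, in which the templates stand at the start, one per slot: four 13 mm slots across y at x = -75, -25, +25, +75 mm; slot floor 8 mm and block top 38 mm above the table
- panel_mid (a point): loose light-wood relief panel 180 x 130 x 18 mm (x, y, z), 0.32 kg, flat on the table with a flat top, on four 3 mm felt glides that slide easily (friction about 0.2) while a fingertip grips its bare wood top (about 0.6); the point is its centre, 9 mm above the table; x along its length
- bar (a point): the fixed aluminium air bar (180 mm long along y, 26 mm high): this point is the middle of its flat face that looks to +x (away from the robot) towards the panel, 13 mm above the table. Axes: x = out of that face, y = along the bar, z = up. With the panel home, the panel's centre is 90 mm along x from this point
- valve_axis (a point): vertical turning axis of the ball valve beside the air bar (140 mm from the bar's middle towards -y), at the height of the lever's centre, 69 mm above the table
- valve_grip (a point): grip point on the red valve lever, 62 mm from the axis, moving with it; the lever is a bar 12 mm wide, 14 mm tall (62 to 76 mm above the table), free around and below, its end 85 mm from the axis. x = along the lever, outward
- valve (a joint): valve opening in rad: 0 closed (lever along the bar's +x), growing as the lever turns clockwise seen from above, 1.571 fully open (lever along the bar's -y); stays where it is left, friction 0.12 N m; half open = 0.785
- mallet: bystander: wooden carver's mallet standing on its head, 88 mm across, 205 mm high; origin under its centre
- gouge: bystander: gouge with a black handle, lying, about 230 mm long, 24 mm thick; origin under it where blade meets handle
- bottle: bystander: water bottle with a blue cap, 64 mm across, 200 mm high; origin under its centre
Not all that is in view belongs to the job. There is more than one size of the part that bears panel_mid; the job needs the largest.

How it is judged (in metres and radians):
On the way, in this order (a step that is already met when the one before it is completed fails the run):
1. every template present hangs on a pin by its slot and the panel is home against the air bar (((x of t1_mid in the frame of pin1 between -0.023 and 0.023 m and y of t1_mid in the frame of pin1 between -0.012 and 0.012 m and z of t1_mid in the frame of pin1 between -0.027 and -0.015 m and angle between t1_mid's own z axis and vertical below 0.25 rad) or (x of t1_mid in the frame of pin2 between -0.023 and 0.023 m and y of t1_mid in the frame of pin2 between -0.012 and 0.012 m and z of t1_mid in the frame of pin2 between -0.027 and -0.015 m and angle between t1_mid's own z axis and vertical below 0.25 rad) or (x of t1_mid in the frame of pin3 between -0.023 and 0.023 m and y of t1_mid in the frame of pin3 between -0.012 and 0.012 m and z of t1_mid in the frame of pin3 between -0.027 and -0.015 m and angle between t1_mid's own z axis and vertical below 0.25 rad)) and ((x of t2_mid in the frame of pin1 between -0.023 and 0.023 m and y of t2_mid in the frame of pin1 between -0.012 and 0.012 m and z of t2_mid in the frame of pin1 between -0.027 and -0.015 m and angle between t2_mid's own z axis and vertical below 0.25 rad) or (x of t2_mid in the frame of pin2 between -0.023 and 0.023 m and y of t2_mid in the frame of pin2 between -0.012 and 0.012 m and z of t2_mid in the frame of pin2 between -0.027 and -0.015 m and angle between t2_mid's own z axis and vertical below 0.25 rad) or (x of t2_mid in the frame of pin3 between -0.023 and 0.023 m and y of t2_mid in the frame of pin3 between -0.012 and 0.012 m and z of t2_mid in the frame of pin3 between -0.027 and -0.015 m and angle between t2_mid's own z axis and vertical below 0.25 rad)) and ((x of t3_mid in the frame of pin1 between -0.023 and 0.023 m and y of t3_mid in the frame of pin1 between -0.012 and 0.012 m and z of t3_mid in the frame of pin1 between -0.027 and -0.015 m and angle between t3_mid's own z axis and vertical below 0.25 rad) or (x of t3_mid in the frame of pin2 between -0.023 and 0.023 m and y of t3_mid in the frame of pin2 between -0.012 and 0.012 m and z of t3_mid in the frame of pin2 between -0.027 and -0.015 m and angle between t3_mid's own z axis and vertical below 0.25 rad) or (x of t3_mid in the frame of pin3 between -0.023 and 0.023 m and y of t3_mid in the frame of pin3 between -0.012 and 0.012 m and z of t3_mid in the frame of pin3 between -0.027 and -0.015 m and angle between t3_mid's own z axis and vertical below 0.25 rad)) and ((x of t4_mid in the frame of pin1 between -0.023 and 0.023 m and y of t4_mid in the frame of pin1 between -0.012 and 0.012 m and z of t4_mid in the frame of pin1 between -0.027 and -0.015 m and angle between t4_mid's own z axis and vertical below 0.25 rad) or (x of t4_mid in the frame of pin2 between -0.023 and 0.023 m and y of t4_mid in the frame of pin2 between -0.012 and 0.012 m and z of t4_mid in the frame of pin2 between -0.027 and -0.015 m and angle between t4_mid's own z axis and vertical below 0.25 rad) or (x of t4_mid in the frame of pin3 between -0.023 and 0.023 m and y of t4_mid in the frame of pin3 between -0.012 and 0.012 m and z of t4_mid in the frame of pin3 between -0.027 and -0.015 m and angle between t4_mid's own z axis and vertical below 0.25 rad)) and x of panel_mid in the frame of bar between 0.085 and 0.098 m and y of panel_mid in the frame of bar between -0.04 and 0.04 m and angle between the x axis of panel_mid and the x axis of bar, either way round below 0.09 rad and angle between panel_mid's own z axis and vertical below 0.05 rad), for 0.2 s.
2. the valve is half open (value of joint valve between 0.672 and 0.899 rad), for 0.2 s.
At the end, for the whole second after the job is handed in: Each template hangs at rest with a pin in its slot notch (12 mm sideways, 6 mm in height, tilt under 0.25 rad), one per pin; panel flat, its near end within 8 mm of the air bar, square within 0.09 rad, centred within 40 mm; valve at 45 +- 6.5 degrees (all of step 1 and all of step 2 and linear speed of each of t1, t2, t3, t4 below 0.03 m/s and linear speed of panel below 0.02 m/s); the robot touches nothing.
It fails at once if the mallet is moved more than 30 mm or knocked over (distance of mallet from where it was at the start of the episode above 0.03 m or angle between mallet's own z axis and vertical above 0.6 rad).
It fails at once if the gouge is moved more than 30 mm or knocked over (distance of gouge from where it was at the start of the episode above 0.03 m).
It fails at once if the bottle is moved more than 30 mm or knocked over (distance of bottle from where it was at the start of the episode above 0.03 m or angle between bottle's own z axis and vertical above 0.6 rad).
Of t1, t2, t3, t4 only 2 to 3 are there at a start; the rules pass over those that are not, and their reading is None.
At some moment in a run one of panel may be knocked a few centimetres aside while the robot is not near it.
It also fails if it takes over 200 s, if anything falls off the work surface, if the arm or the gripper's body presses on something with over 40 N, if the wrist force passes 120 N, or if a joint passes its speed limit or range.

### The arm

A 6-joint arm with a two-finger parallel gripper is mounted at the origin on the work surface. World frame = base frame: x ahead of the robot, y to its left, z up, the work surface at z = 0. Lengths are in mm, angles in rad, forces in N, time in s.
With the tool pointing down it reaches from about 350 to 975 mm from the base axis. Payload 4.9 kg.
Tool frame: the origin (TCP) lies midway between the tips of the shut fingers; the grasp point (between the pads) lies 19 mm behind it; z points along the fingers, y is the line along which they close (so a half turn about z gives the same grasp; the last joint's range is limited). The gripper opens to 85 mm and grips with 20 to 120 N. Pads are 22 mm wide; open, the fingers measure 114 mm over their backs; the gripper's body (76 mm by 85 mm) begins 54 mm behind the grasp point. The pads swing forward as they close: fully open they stand 13 mm farther back than shut.
Start: joints at [-1.221, 0.053, 1.613, -0, 1.476, -0.119], TCP at [282.377, -557.553, 231.304] pointing down, gripper open.
Joint ranges: [-3.01, 3.01], [-1.01, 2.22], [0.06, 2.58], [-1.02, 4.17], [0.09, 2.62], [-3.14, 3.14]. Speed limits (rad/s): [2.57, 2.57, 3.14, 3.14, 3.14, 3.14].

### API

Orientations are given as a unit quaternion [x, y, z, w].
In Python, from cell import arm, cams, ticket gives the robot as it stands.
- The arm moves only by the tool play_rows, never from a script. Its argument "series" is a list of rows, each a list of 2 entries, a list of its own where there are three numbers: the shift along the tool's x, y, z as a fraction of full scale, then the turn, a rotation vector about the tool's x, y, z as a fraction of full scale. In form: [[[dx, dy, dz], [wx, wy, wz]], ...]. A call has 1 to 20 rows; each row shifts and turns the commanded pose from where the row before left it, along the tool's axes as they then stand; what a row does not reach is not made up. Full scale, the value 1, is 100 mm for a shift and 90 degrees for a turn. A row lasts 1/10 s, in which the tool goes at most 50 mm and 8.59 degrees, less where a joint would pass 70% of its speed; a pose out of reach is approached as far as the arm can. A call with a number of a shift or a turn outside -1 to 1 is refused whole. A call with a gripper value outside its range is refused whole. "fingers" is the finger opening in mm, from 0 to 85.4, set as the call begins (left out, the last holds). The fingers move at their own pace and stop on an object; "force" is the grip in N (left out, the last holds). Time passes only in rows, so rows that do not move let the fingers close. It gives the time, the measured TCP pose, the force, the opening and the grip force at its end, in the units of the state.
- arm.sense(): the state, without advancing time (a new reading comes with each control period).
- cams.read_camera(name): name is "scene" or "top" or "wrist"; returns a dict with "frame" (480x640x3 uint8, red, green, blue), "fx", "fy", "cx", "cy" (pixels), "extrinsics" (4x4, takes a point from camera to world coordinates). Camera axes: x right, y up, looking along -z (the intrinsics and any distortion apply to the point x, -y, -z); pixel columns grow to the right and rows downward; lengths in mm; the calibration is good to about 2 mm. A picture is of the moment at which its call begins. There is no depth.
- ticket.sign_off(): hands the job in; it is judged then, once.
The state is a dict: "time": time; "joint_pos": joint angles; "qd": joint speeds; "effort": joint torques, N m; "tool_pos": TCP position; "orientation": TCP orientation; "force": force on the tool from outside, world axes, zero at the start; "torque": the same for the moment, N m; "width": finger opening in mm; "gripper_force": force on a finger pad.
Only numpy, scipy, OpenCV 4.12 (cv2) and the standard library are available. Lean on these libraries where they do the work, as an engineer would, in place of code of your own. Each camera call takes 0.05 s, during which the arm holds its last target. There are 200 camera calls.

## Working session

There is one attempt and no reset: what is moved stays moved. The work goes in short steps, Python scripts to look and compute and a tool call to move; the robot and the scene stay as the last step left them, time stands still between calls to the robot, and variables do not carry over. Pictures are saved under pics/ and viewed, at most 14 in all, crops included, and the job is handed in when it is done.

Besides the shell and the picture viewer there is one more tool, called after "Emit:" by a JSON object that holds its "api" and its "payload", one argument or row to a line. play_rows: Moves the arm, as the interface text tells. Shift numbers are shares of 100 mm and turn numbers shares of 90 degrees, none past 1 either way. Its arguments: {"type":"object","properties":{"series":{"type":"array"},"fingers":{"type":"number"},"force":{"type":"number"}},"required":["series"]}

```bash
ls; mkdir -p pics; cat > h.py <<'E'
import numpy as np, cv2
from cell import arm, cams, ticket
def shot(n,save=None):
    d=cams.read_camera(n)
    if save: cv2.imwrite('pics/'+save,d['frame'][:,:,::-1])
    return d
def proj(d,P):
    E=np.array(d['extrinsics']);p=np.linalg.inv(E)@np.append(P,1)
    return np.array([d['cx']+d['fx']*p[0]/-p[2], d['cy']-d['fy']*p[1]/-p[2]])
def ray(d,uv):
    E=np.array(d['extrinsics']);v=np.array([(uv[0]-d['cx'])/d['fx'],-(uv[1]-d['cy'])/d['fy'],-1.])
    return E[:3,3],E[:3,:3]@v
def onz(d,uv,z):
    o,v=ray(d,uv);return o+v*(z-o[2])/v[2]
E
python3 - <<'E'
from h import *
for n in('scene','top'):
    d=shot(n,n+'1.png');print(n,d['fx'],d['fy'],d['cx'],d['cy'],[k for k in d]);print(np.round(d['extrinsics'],3))
s=arm.sense();print(s)
E
```

```text
pics
scene 475.40395536422164 475.40395536422164 313.3223459047429 236.6733864850903 ['frame', 'fx', 'fy', 'cx', 'cy', 'extrinsics']
[[-4.570000e-01 -7.050000e-01  5.430000e-01  1.377949e+03]
 [ 8.890000e-01 -3.660000e-01  2.740000e-01  4.951640e+02]
 [ 6.000000e-03  6.080000e-01  7.940000e-01  1.351590e+03]
 [ 0.000000e+00  0.000000e+00  0.000000e+00  1.000000e+00]]
top 543.9407136134259 543.9407136134259 311.07047457220835 240.51490654881252 ['frame', 'fx', 'fy', 'cx', 'cy', 'extrinsics']
[[-2.800000e-02  9.840000e-01 -1.780000e-01  2.750670e+02]
 [-9.990000e-01 -3.300000e-02 -2.400000e-02  4.697600e+01]
 [-3.000000e-02  1.770000e-01  9.840000e-01  1.692699e+03]
 [ 0.000000e+00  0.000000e+00  0.000000e+00  1.000000e+00]]
{'time': 0.1, 'joint_pos': array([-1.22098772e+00,  5.33292618e-02,  1.61417292e+00, -1.86682293e-06,
        1.47594652e+00, -1.19016571e-01]), 'qd': array([-1.17696807e-03, -4.91108899e-05, -3.28118169e-03,  1.46042587e-05,
        5.38388886e-04,  2.25092611e-04]), 'effort': array([ 9.28537656e-05, -3.94904137e+01, -3.71362460e+01, -1.29823088e-04,
        3.95258467e-03, -1.59152787e-06]), 'tool_pos': array([ 282.19787117, -557.04109604,  230.1524183 ]), 'orientation': array([ 9.72650509e-01,  2.32271665e-01, -1.07775649e-04, -9.21744443e-04]), 'force': array([ 0.55386451, -0.18389888, -0.85289357]), 'torque': array([ 0.03293651, -0.01715009,  0.06403063]), 'gripper_force': 0.0, 'width': 85.41943904426383}
```

View pics/top1.png

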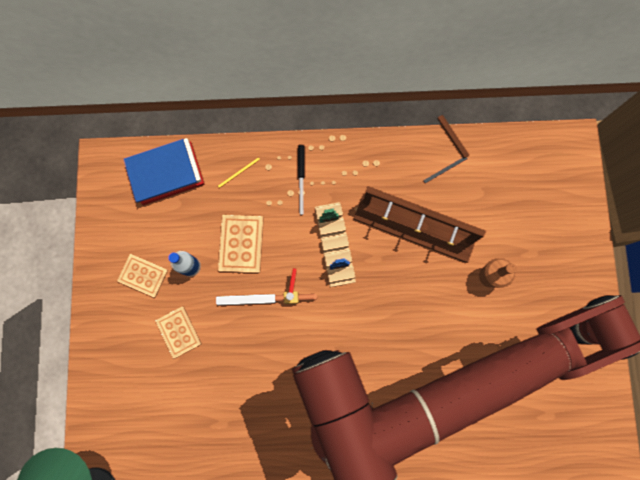

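View pics/scene1.png

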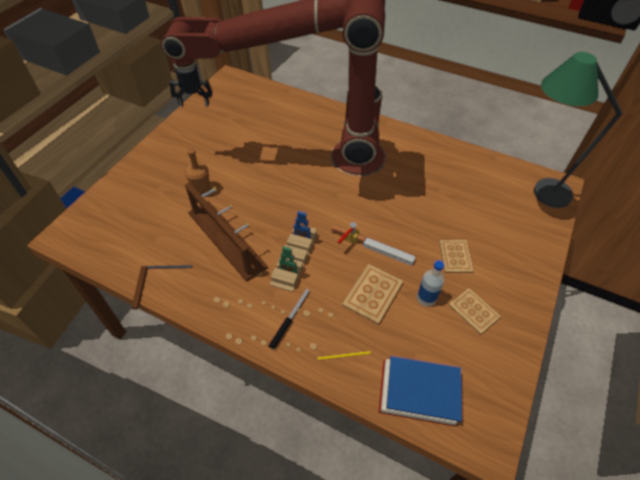

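Top view: templates green (330,215) and blue (340,265) in the block; rack pins near (388,210), (421,222), (455,235); bar (245,299), valve (290,298) with red lever (293,278). Panel candidates: (240,243) largest, (142,275) and (178,332) smaller. I choose (240,243). Checking it in one close crop along with the block and rack.

```bash
python3 - <<'E'
from h import *
a=cv2.imread('pics/top1.png')[185:315,210:490];cv2.imwrite('pics/c1.png',cv2.resize(a,(0,0),fx=2.85,fy=2.85,interpolation=cv2.INTER_CUBIC))
b=cv2.imread('pics/scene1.png')[175:305,180:430];cv2.imwrite('pics/c2.png',cv2.resize(b,(0,0),fx=3.2,fy=3.2,interpolation=cv2.INTER_CUBIC))
d=shot('top')
for n,uv in dict(p1=(240,243),p2=(142,275),p3=(178,332)).items():
    print(n,onz(d,uv,18))
hsv=cv2.cvtColor(d['frame'],cv2.COLOR_RGB2HSV)
for nm,uv in dict(corners=[(222,215),(264,215),(258,272),(218,271)]).items():
    P=[onz(d,u,18)[:2] for u in uv];print(np.round(P),[np.linalg.norm(P[i]-P[i-1]) for i in range(4)])
E
```

```text
p1 [577.94805387 311.95785105  18.        ]
p2 [486.60949095 619.73666407  18.        ]
p3 [307.66651043 503.6791082   18.        ]
[[670. 369.]
 [665. 235.]
 [485. 256.]
 [492. 381.]] [np.float64(178.84075736843593), np.float64(133.66177235907153), np.float64(182.05693782046652), np.float64(125.11192015602809)]
```

View pics/c1.png

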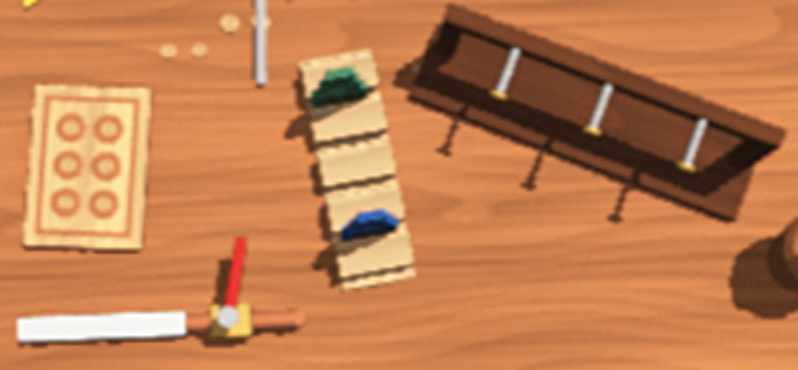

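View pics/c2.png

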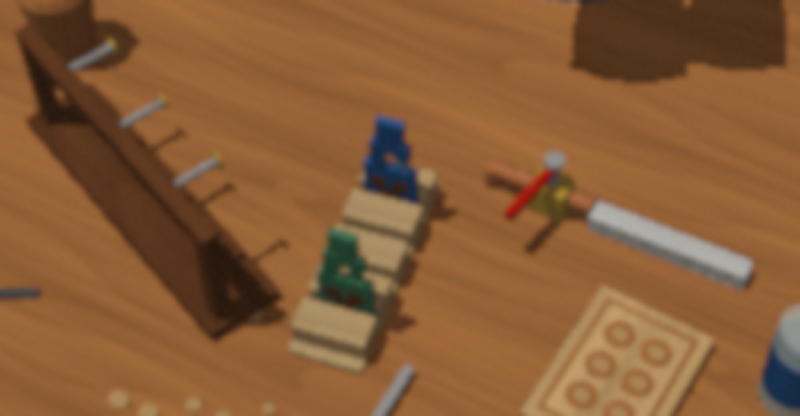

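Panel (240,243) measures ~180x130: right size. Two templates, green and blue; c2 hints at their slots but the open side needs a nearer look. Computing block/rack/bar/valve geometry.

```bash
python3 - <<'E'
from h import *
d=shot('top')
f=lambda u,v,z:onz(d,(210+(u+.5)/2.85-.5,185+(v+.5)/2.85-.5),z)[:2]
R={}
for n,a in dict(pin1=(516,52,498,94),pin2=(608,87,593,130),pin3=(702,122,687,165)).items():
    A=f(a[0],a[1],150);B=f(a[2],a[3],150);m=(A+B)/2;print(n,A.round(),B.round(),np.linalg.norm(A-B),np.degrees(np.arctan2(*(A-B)[::-1])))
C=[f(*p,38) for p in [(300,62),(370,50),(412,276),(343,290)]];print('block',np.round(C),np.mean(C,0))
for i in range(4):print(np.linalg.norm(C[i]-C[i-1]),np.degrees(np.arctan2(*(C[i]-C[i-1])[::-1])))
hsv=cv2.cvtColor(d['frame'],cv2.COLOR_RGB2HSV)
def cen(lo,hi,box):
    m=cv2.inRange(hsv,lo,hi);k=np.zeros_like(m);k[box[1]:box[3],box[0]:box[2]]=1;m=m*k
    ys,xs=np.nonzero(m);return m,xs.mean(),ys.mean(),len(xs)
m,x,y,n=cen((0,200,120),(8,255,255),(275,260,305,300));print('lever',x,y,n)
pts=np.argwhere(m)[:,::-1].astype(float);W=np.array([onz(d,p,76)[:2] for p in pts]);c=W.mean(0);u,s,v=np.linalg.svd(W-c);print(c,v[0],np.degrees(np.arctan2(v[0][1],v[0][0])),((W-c)@v[0]).min(),((W-c)@v[0]).max())
print('bar far edge', f(17,320,26),f(186,312,26),'near',f(20,342,26),f(186,335,26)); print('valve cap',f(228,317,69))
print('panel px near/far', [f(*p,18).round() for p in [(37,86),(150,88),(140,250),(24,247)]])
print('mallet',onz(d,(500,272),205),'gouge',f(262,80,12),'bottle',onz(d,(175,258),200))
for n,lo,hi,b in(('g',(60,100,30),(85,255,255),(312,200,350,225)),('b',(105,120,60),(125,255,255),(322,250,355,275))):
    m,x,y,k=cen(lo,hi,b);top=np.argwhere(m);print(n,x,y,k,top.min(0),top.max(0),onz(d,(x,y),130))
E
```

```text
pin1 [ 658. -149.] [ 615. -129.] 47.809625256717716 -25.45189654268648
pin2 [ 618. -240.] [ 574. -222.] 47.374574538402456 -22.189168885518633
pin3 [ 579. -332.] [ 535. -314.] 47.09084071981938 -22.756405494894892
block [[683.  73.]
 [694.  -4.]
 [444. -40.]
 [431.  34.]] [562.71656078  15.87534806]
254.6413683358314 8.719612493018444
77.93025871775527 -82.01875833929446
252.3402536388628 -171.9009242515307
75.20233246590189 99.71899735971444
lever 291.73333333333335 280.8833333333333 60
[447.5142125  148.28972836] [-0.98387488  0.17885809] 169.6967464305382 -36.22325014899741 30.166619012052855
bar far edge [410.54216123 386.63574638] [413.6235579  203.86589396] near [386.82488539 383.31093314] [388.98150404 204.26191256]
valve cap [403.48909528 155.8500969 ]
panel px near/far [array([670., 367.]), array([664., 241.]), array([483., 254.]), array([491., 381.])]
mallet [ 440.35666475 -428.0560858   205.        ] gouge [670.00139828 116.2879874 ] bottle [508.49780451 465.72441105 200.        ]
g 328.7281553398058 214.54368932038835 103 [210 320] [221 337] [634.0628172   31.70216707 130.        ]
b 339.87692307692305 262.2153846153846 65 [259 331] [266 348] [491.56869367   4.21996288 130.        ]
```

Emit:
{"api": "play_rows", "payload": {
  "series": [
    [[0,0,-0.12],[0,0,-0.0884]],
    [[0,0,-0.12],[0,0,-0.0884]],
    [[0,0,-0.12],[0,0,-0.0884]],
    [[0,0,-0.12],[0,0,-0.0884]],
    [[0,0,-0.12],[0,0,-0.0884]],
    [[0,0,-0.12],[0,0,-0.0884]],
    [[0,0,-0.12],[0,0,-0.0884]],
    [[0,0,-0.12],[0,0,-0.0884]],
    [[0,0,-0.12],[0,0,-0.0884]]
  ],
  "fingers": 40,
  "force": 40
}}

```text
time: 1.1
tool_pos: [282.3, -557.4, 339.4]
orientation: [0.651, 0.759, 0.0, -0.0]
force: [0.1, -0.2, -0.5]
width: 39.9
gripper_force: 0.0
```

Emit:
{"api": "play_rows", "payload": {
  "series": [
    [[0.328,0.2267,0],[0,0,0]],
    [[0.328,0.2267,0],[0,0,0]],
    [[0.328,0.2267,0],[0,0,0]],
    [[0.328,0.2267,0],[0,0,0]],
    [[0.328,0.2267,0],[0,0,0]],
    [[0.328,0.2267,0],[0,0,0]],
    [[0.328,0.2267,0],[0,0,0]],
    [[0.328,0.2267,0],[0,0,0]],
    [[0.328,0.2267,0],[0,0,0]],
    [[0.328,0.2267,0],[0,0,0]],
    [[0.328,0.2267,0],[0,0,0]],
    [[0.328,0.2267,0],[0,0,0]],
    [[0.328,0.2267,0],[0,0,0]],
    [[0.328,0.2267,0],[0,0,0]],
    [[0.328,0.2267,0],[0,0,0]],
    [[0.328,0.2267,0],[0,0,0]],
    [[0,0,0],[0,0,0]],
    [[0,0,0],[0,0,0]]
  ]
}}

```text
time: 2.9
tool_pos: [563.9, 15.6, 338.8]
orientation: [0.652, 0.758, -0.0, -0.0]
force: [-0.7, -0.8, -0.1]
width: 40.0
gripper_force: 0.0
```

```bash
python3 - <<'E'
from h import *
d=shot('wrist','w1.png');print(np.round(d['extrinsics'],2),d['fx'],d['cx'],d['cy']);s=arm.sense();print(s['tool_pos'],s['orientation'],s['joint_pos'],s['width'],s['time'])
E
```

```text
[[ 9.9000e-01 -1.4000e-01 -4.0000e-02  5.5460e+02]
 [ 1.5000e-01  9.5000e-01  2.8000e-01  8.6330e+01]
 [-0.0000e+00 -2.8000e-01  9.6000e-01  4.8059e+02]
 [ 0.0000e+00  0.0000e+00  0.0000e+00  1.0000e+00]] 335.99122639833854 321.7530937535735 237.8109280372187
[563.71608496  14.78899683 338.98430624] [ 6.52889988e-01  7.57452643e-01 -3.70230623e-04 -1.42542545e-04] [-1.05511988e-01 -1.33408001e-01  1.61685245e+00 -4.48041101e-04
  1.65880422e+00 -2.53560219e-01] 39.869668430363156 2.95
```

View pics/w1.png

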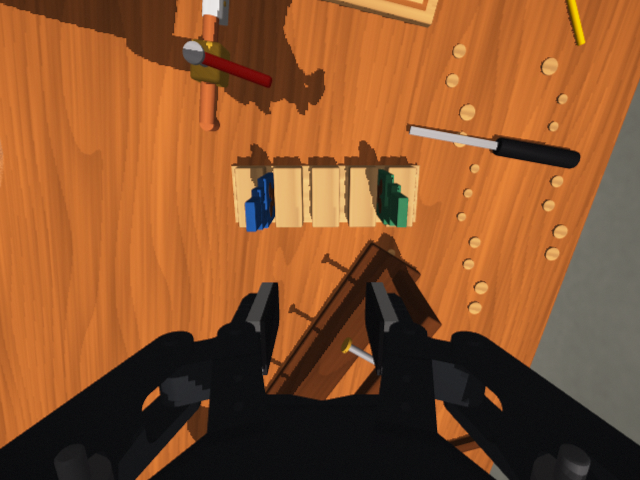

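```bash
python3 - <<'E'
from h import *
b=cv2.imread('pics/scene1.png')
A=[cv2.resize(b[y:y+48,x:x+40],(400,480),interpolation=cv2.INTER_CUBIC) for x,y in((270,240),(284,207))]
cv2.imwrite('pics/c3.png',np.clip(np.hstack(A)*1.6,0,255))
E
```

```text
[ WARN:0@0.351] global loadsave.cpp:1063 imwrite_ Unsupported depth image for selected encoder is fallbacked to CV_8U.
```

View pics/c3.png

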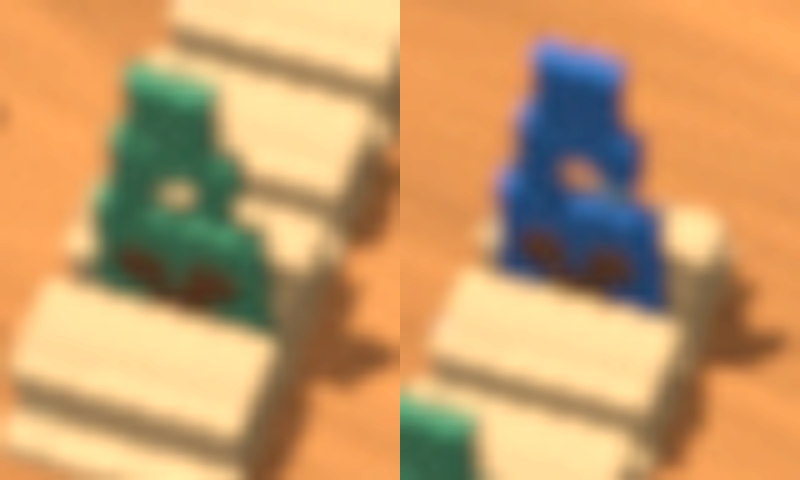

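```bash
python3 - <<'E'
from h import *
b=cv2.imread('pics/w1.png')
cv2.imwrite('pics/c4.png',cv2.resize(cv2.convertScaleAbs(b[155:240,225:425],alpha=1.5),(800,340),interpolation=cv2.INTER_CUBIC))
E
```

```text
(no output)
```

View pics/c4.png

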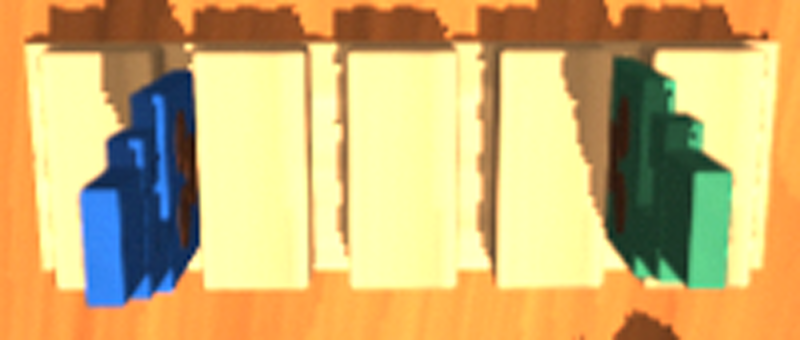

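Wrist crop c4: both slots open toward +y (lit slot floor from the upper end, blue (150,95), green (665,90)); tab tops blue (104,246) and green (710,228) in crop pixels.

```bash
cat >> h.py <<'E'
def toolxy():
    q=arm.sense()['orientation'];from scipy.spatial.transform import Rotation as R
    return R.from_quat(q).as_matrix()
def go(P):  # delta to target in tool axes, units of 100 mm
    s=arm.sense();return np.round(toolxy().T@(np.array(P)-s['tool_pos'])/100,4)
E
python3 - <<'E'
from h import *
d=shot('wrist')
f=lambda u,v,z:onz(d,(225+(u+.5)/4-.5,155+(v+.5)/4-.5),z)[:2]
for n,c in dict(blue=[(84,190),(118,185),(124,303),(88,306)],green=[(695,170),(731,168),(725,288),(690,287)]).items():
    P=np.array([f(*p,158) for p in c]);m=P.mean(0);ax=P[0]+P[1]-P[2]-P[3]
    print(n,m,[np.linalg.norm(P[i]-P[i-1]).round(1) for i in range(4)],np.degrees(np.arctan2(ax[1],ax[0])))
    print(go([*m,240]))
C=[f(*p,38) for p in [(52,50),(768,48),(752,288),(57,290)]];print(np.round(C,1),np.mean(C,0))
E
```

```text
blue [495.86194089   3.66775695] [np.float64(29.2), np.float64(8.4), np.float64(29.6), np.float64(9.0)] 97.46413555736004
[-0.0055 -0.6855  0.9916]
green [642.29355667  29.98904178] [np.float64(29.2), np.float64(8.7), np.float64(29.9), np.float64(8.7)] 99.71914183776349
[0.0403 0.8016 0.9909]
[[451.8  35.7]
 [680.7  70.4]
 [693.4  -8.6]
 [459.7 -44.1]] [571.39290294  13.34928797]
```

Emit:
{"api": "play_rows", "payload": {
  "series": [
    [[0.02,0.4,0],[0,0,0]],
    [[0.02,0.4,0],[0,0,0]],
    [[0,0,0.35],[0,0,0]],
    [[0,0,0.35],[0,0,0]],
    [[0,0,0.35],[0,0,0]],
    [[0,0,0.24],[0,0,0]],
    [[0,0,0],[0,0,0]],
    [[0,0,0],[0,0,0]]
  ]
}}

```text
time: 3.8
tool_pos: [642.3, 29.5, 210.8]
orientation: [0.654, 0.757, -0.0, 0.0]
force: [0.6, 0.6, 0.8]
width: 39.9
gripper_force: 0.0
```

```bash
cat >> h.py <<'E'
def tabtop(d,lo,hi,z,lum=0):
    hsv=cv2.cvtColor(d['frame'],cv2.COLOR_RGB2HSV);m=cv2.inRange(hsv,lo,hi)
    n,l,st,c=cv2.connectedComponentsWithStats(m)
    i=1+np.argmax(st[1:,4]);r=cv2.minAreaRect(np.argwhere(l==i)[:,::-1].astype(np.float32))
    P=np.array([onz(d,p,z)[:2] for p in cv2.boxPoints(r)])
    return st[i],P.mean(0),[np.linalg.norm(P[k]-P[k-1]).round(1) for k in range(4)],P.round(1)
E
python3 - <<'E'
from h import *
d=shot('wrist','w2.png');s=arm.sense();print(s['tool_pos'])
cv2.imwrite('pics/c5.png',cv2.resize(d['frame'][150:400,220:440,::-1],(528,600),interpolation=cv2.INTER_CUBIC))
print(tabtop(d,(60,80,90),(90,255,255),158))
E
```

```text
[643.18697991  29.74355809 212.36564076]
(array([314, 236,  15,  45, 673], dtype=int32), array([643.01180428,  30.96137385]), [np.float64(28.7), np.float64(8.4), np.float64(28.7), np.float64(8.8)], array([[636.8,  44.5],
       [645.1,  45.8],
       [649.4,  17.4],
       [640.8,  16.1]]))
```

View pics/c5.png

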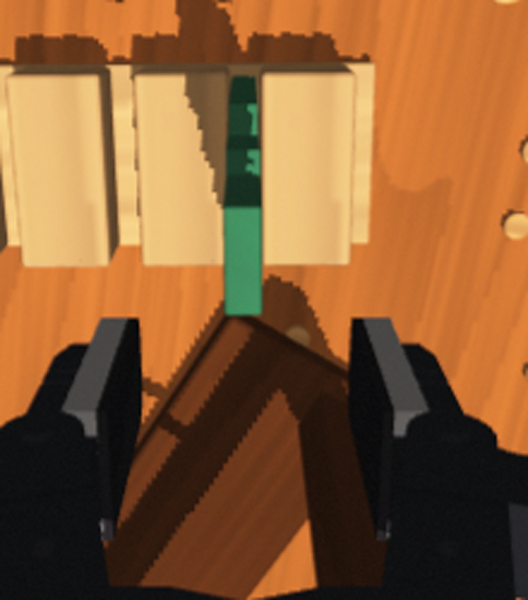

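Green tab top at (643,31), 29x9 mm, dead between the fingers. Descend, grip, and check the grip.

Emit:
{"api": "play_rows", "payload": {
  "series": [
    [[0.01,0,0.25],[0,0,0]],
    [[0,0,0.25],[0,0,0]],
    [[0,0,0.2],[0,0,0]],
    [[0,0,0.145],[0,0,0]],
    [[0,0,0],[0,0,0]]
  ]
}}

```text
time: 4.35
tool_pos: [641.8, 31.5, 125.1]
orientation: [0.653, 0.757, -0.0, -0.001]
force: [0.3, 0.3, 0.6]
width: 39.9
gripper_force: 0.0
```

Emit:
{"api": "play_rows", "payload": {
  "series": [
    [[0,0,0],[0,0,0]],
    [[0,0,0],[0,0,0]],
    [[0,0,0],[0,0,0]],
    [[0,0,0],[0,0,0]],
    [[0,0,0],[0,0,0]]
  ],
  "fingers": 0,
  "force": 50
}}

```text
time: 4.85
tool_pos: [643.5, 31.5, 128.1]
orientation: [0.653, 0.757, 0.001, 0.001]
force: [-1.4, -0.5, 5.7]
width: 9.3
gripper_force: 50.5
```

Emit:
{"api": "play_rows", "payload": {
  "series": [
    [[0,0,-0.25],[0,0,0]],
    [[0,0,-0.35],[0,0,0]],
    [[0,0,-0.35],[0,0,0]],
    [[0,0,-0.4],[0,0,0]],
    [[0,0,-0.4],[0,0,0]],
    [[0,0,0],[0,0,0.0886]],
    [[0,0,0],[0,0,0.0886]],
    [[0,0,0],[0,0,0.0886]],
    [[0,0,0],[0,0,0.0886]],
    [[-0.365,0.103,0],[0,0,0]],
    [[-0.365,0.103,0],[0,0,0]],
    [[-0.365,0.103,0],[0,0,0]],
    [[-0.365,0.103,0],[0,0,0]],
    [[-0.365,0.103,0],[0,0,0]],
    [[-0.365,0.103,0],[0,0,0]],
    [[0,0,0],[0,0,0]],
    [[0,0,0],[0,0,0]],
    [[0,0,0],[0,0,0]]
  ]
}}

```text
time: 6.65
tool_pos: [612.0, -193.1, 300.6]
orientation: [0.836, 0.549, 0.0, -0.0]
force: [-0.2, 0.1, -0.4]
width: 9.3
gripper_force: 49.6
```

```bash
python3 - <<'E'
from h import *
d=shot('wrist','w3.png');s=arm.sense();print(s['tool_pos'],s['orientation'],s['width'])
for p in ((636,-139,150),(596,-231,150)):print(proj(d,p))
E
```

```text
[ 612.0853732  -192.77844744  300.70847073] [ 8.35593502e-01  5.49348219e-01  8.74364897e-05 -1.63204137e-04] 8.876514114855262
[321.14995287 155.62549379]
[321.00694204 266.60913026]
```

View pics/w3.png

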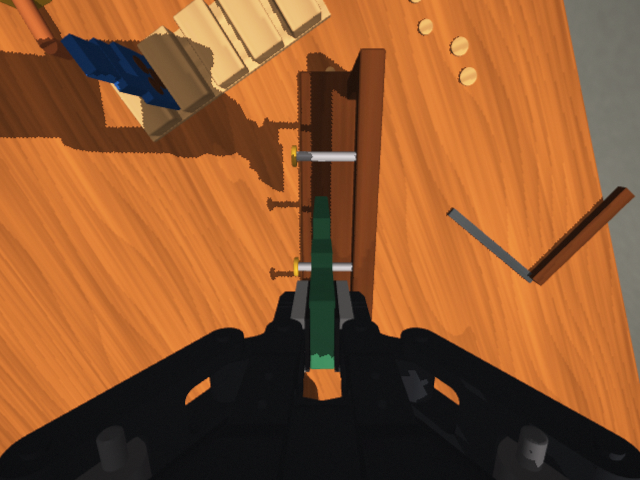

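Wrist view w3: pin1 runs (299,157)–(355,157), pin2 (300,267)–(352,267), level in the image, so the yaw matches; green plate is held straight at (321,200–360).

```bash
python3 - <<'E'
from h import *
d=shot('wrist');f=d['frame'].astype(int)
for c in (320,335,345):
    col=f[140:175,c];g=(col.min(1)>110);r=np.nonzero(g)[0]+140;print(c,r.min() if len(r) else None,r.max() if len(r) else None, f[150:164,c].min(1))
print(f[157,288:362].tolist()[::2])
M=toolxy();s=arm.sense()
for n,a,b in(('pin1',(299,157),(356,157)),('pin2',(300,267),(353,267))):
    A,B=onz(d,a,150),onz(d,b,150);m=(A+B)/2;print(n,A.round(1),B.round(1),np.linalg.norm(A-B),np.degrees(np.arctan2(*(B-A)[:2][::-1])),'tool delta',(M.T@(m-s['tool_pos'])).round(1))
E
```

```text
320 153 160 [ 13  33 106 149 172 197 207 204 193 179 158  83  17  13]
335 153 160 [ 30  43 103 146 171 194 207 205 193 182 162  89  31  27]
345 153 160 [ 28  34  99 142 169 193 209 207 195 183 164  91  32  28]
[[222, 127, 56], [219, 126, 56], [126, 88, 27], [130, 94, 28], [97, 82, 62], [92, 90, 90], [92, 89, 90], [92, 89, 90], [92, 89, 90], [93, 90, 90], [92, 90, 91], [93, 90, 91], [133, 129, 130], [208, 202, 202], [209, 203, 203], [209, 202, 203], [210, 205, 204], [210, 203, 203], [211, 203, 203], [212, 205, 205], [213, 205, 204], [211, 205, 205], [213, 206, 206], [212, 205, 206], [213, 205, 206], [212, 207, 205], [212, 206, 206], [211, 205, 206], [213, 207, 207], [214, 207, 206], [214, 207, 206], [214, 208, 207], [215, 208, 207], [215, 209, 208], [65, 49, 45], [104, 54, 27], [116, 60, 30]]
pin1 [ 618.4 -132.3  150. ] [ 662.7 -151.5  150. ] 48.30195257443944 -23.360878651574083 tool delta [ 57.9   6.  150.8]
pin2 [ 578.  -223.4  150. ] [ 623.3 -243.   150. ] 49.308765454982435 -23.363211575676456 tool delta [-41.8   5.5 150.8]
```

```bash
python3 - <<'E'
from h import *
d=shot('wrist','w4.png');f=d['frame']
cv2.imwrite('pics/c6.png',cv2.resize(cv2.convertScaleAbs(f[190:390,280:365,::-1],alpha=2),(255,600),interpolation=cv2.INTER_NEAREST))
s=arm.sense();M=toolxy()
for h in (40,42.4,45):   # TCP above mid
    o=s['tool_pos']-np.array([0,0,h])
    P=lambda y,z:o+M[:,0]*y+[0,0,z]
    print(h,[ (n,proj(d,P(*a)).round(1)) for n,a in dict(bottom=(30,-75),shoulder=(30,0),slotfloor=(22,3),slotroof=(22,17),necktop=(22,40),necktop_in=(15,40),tab=(15,75),tabback=(-15,75)).items()])
E
```

```text
40 [('bottom', array([320.3, 196.7])), ('shoulder', array([319.8, 218.7])), ('slotfloor', array([319.8, 234. ])), ('slotroof', array([319.7, 241.4])), ('necktop', array([319.4, 256.3])), ('necktop_in', array([319.4, 270.9])), ('tab', array([318.8, 308.2])), ('tabback', array([319. , 379.8]))]
42.4 [('bottom', array([320.3, 196.2])), ('shoulder', array([319.8, 217.7])), ('slotfloor', array([319.8, 232.9])), ('slotroof', array([319.7, 240.1])), ('necktop', array([319.4, 254.6])), ('necktop_in', array([319.4, 269. ])), ('tab', array([318.8, 304.9])), ('tabback', array([319. , 375.5]))]
45 [('bottom', array([320.4, 195.7])), ('shoulder', array([319.9, 216.7])), ('slotfloor', array([319.9, 231.7])), ('slotroof', array([319.7, 238.6])), ('necktop', array([319.4, 252.7])), ('necktop_in', array([319.5, 266.9])), ('tab', array([318.9, 301.6])), ('tabback', array([319.1, 371. ]))]
```

View pics/c6.png

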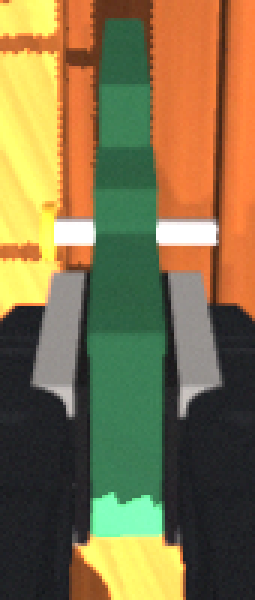

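Emit:
{"api": "play_rows", "payload": {
  "series": [
    [[0.16,0.06,0],[0,0,0]],
    [[0,0,0],[0,0,0]],
    [[0,0,0.3],[0,0,0]],
    [[0,0,0.3],[0,0,0]],
    [[0,0,0.3],[0,0,0]],
    [[0,0,0.255],[0,0,0]],
    [[0,0,0],[0,0,0]],
    [[0,0,0],[0,0,0]],
    [[0,0,0],[0,0,0]]
  ]
}}

```text
time: 7.7
tool_pos: [625.1, -181.8, 187.9]
orientation: [0.836, 0.549, 0.001, 0.002]
force: [0.5, 0.4, -1.1]
width: 9.6
gripper_force: 49.5
```

```bash
python3 - <<'E'
from h import *
d=shot('wrist','w5.png');e=shot('scene','s2.png')
S=[arm.sense()['tool_pos']];print(S,arm.sense()['force'])
f=d['frame'].astype(int);M=toolxy()
g=(f.min(2)>110)
for c in range(270,370,10):
    r=np.nonzero(g[60:260,c])[0]+60;print(c,r.min() if len(r) else 0,r.max() if len(r) else 0,len(r))
print(proj(d,(640.5,-141.9,150)),proj(e,(640.5,-141.9,150)))
print(f[proj(d,(640.5,-141.9,150)).astype(int)[1],270:390:3].tolist())
a=cv2.resize(d['frame'][60:300,240:400,::-1],(400,600));u,v=proj(e,(640.5,-141.9,150)).astype(int)
b=cv2.resize(e['frame'][v-45:v+45,u-30:u+30,::-1],(400,600),interpolation=cv2.INTER_CUBIC)
cv2.imwrite('pics/c7.png',cv2.convertScaleAbs(np.hstack([a,b]),alpha=1.5))
E
```

```text
[array([ 625.01432787, -182.00740371,  188.0100304 ])] [-0.69062903 -0.09771061 -1.49583765]
270 194 194 1
280 194 195 2
290 194 195 2
300 189 199 11
310 189 199 11
320 189 202 14
330 189 202 14
340 189 202 14
350 189 202 14
360 191 200 10
[316.30282902 196.27794678] [239.866346   229.66058953]
[[108, 105, 105], [108, 104, 105], [108, 104, 105], [108, 104, 104], [108, 104, 104], [107, 104, 104], [109, 106, 107], [107, 104, 105], [106, 104, 105], [214, 208, 209], [227, 222, 222], [228, 224, 223], [228, 222, 222], [228, 222, 222], [228, 224, 224], [229, 224, 225], [229, 224, 224], [228, 225, 225], [229, 225, 225], [229, 224, 225], [230, 226, 226], [231, 226, 226], [230, 226, 227], [231, 227, 227], [231, 227, 227], [231, 228, 229], [231, 228, 229], [232, 228, 229], [232, 228, 229], [232, 228, 229], [145, 141, 142], [85, 44, 24], [125, 65, 31], [131, 68, 34], [138, 72, 37], [141, 73, 36], [142, 73, 37], [143, 74, 37], [138, 72, 36], [139, 72, 34]]
```

View pics/c7.png

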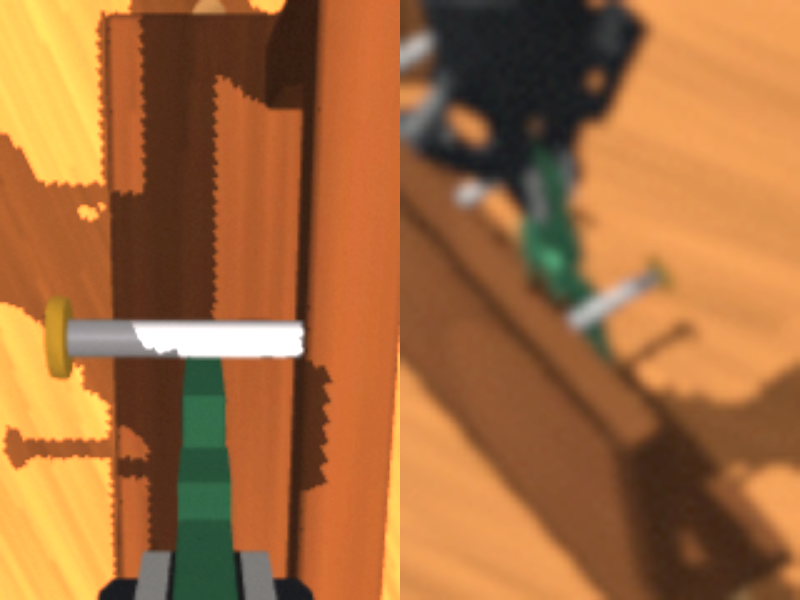

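Emit:
{"api": "play_rows", "payload": {
  "series": [
    [[0,0,0.03],[0,0,0]],
    [[0.05,0,0],[0,0,0]],
    [[0.05,0,0],[0,0,0]],
    [[0,0,0],[0,0,0]],
    [[0,0,0],[0,0,0]]
  ]
}}

```text
time: 8.3
tool_pos: [627.9, -172.1, 182.3]
orientation: [0.836, 0.549, -0.0, 0.0]
force: [0.4, -0.1, -2.4]
width: 9.2
gripper_force: 49.6
```

```bash
python3 - <<'E'
from h import *
S=[]
for i in range(4):
    shot('wrist' if i else 'scene','s3.png' if not i else None);S.append(arm.sense()['tool_pos'])
print(np.round(S,1),arm.sense()['force'])
E
```

```text
[[ 627.8 -172.3  182.3]
 [ 627.7 -172.4  182.3]
 [ 627.7 -172.4  182.3]
 [ 627.7 -172.5  182.3]] [-0.30627925 -0.30056719 -2.09912935]
```

Emit:
{"api": "play_rows", "payload": {
  "series": [
    [[0,0,-0.025],[0,0,0]],
    [[0,0,0],[0,0,0]],
    [[0.05,0,0],[0,0,0]],
    [[0.05,0,0],[0,0,0]],
    [[0.05,0,0],[0,0,0]],
    [[0.05,0,0],[0,0,0]],
    [[0,0,0],[0,0,0]],
    [[0,0,0],[0,0,0]]
  ]
}}

```text
time: 9.3
tool_pos: [635.8, -153.8, 184.7]
orientation: [0.836, 0.549, -0.0, 0.0]
force: [-0.3, -0.0, -1.9]
width: 9.1
gripper_force: 49.6
```

Emit:
{"api": "play_rows", "payload": {
  "series": [
    [[0.06,0,0],[0,0,0]],
    [[0.065,0,0],[0,0,0]],
    [[0,0,0],[0,0,0]],
    [[0,0,0.04],[0,0,0]],
    [[0,0,0.04],[0,0,0]],
    [[0,0,0],[0,0,0]],
    [[0,0,0],[0,0,0]]
  ]
}}

```text
time: 10.0
tool_pos: [640.4, -142.7, 176.3]
orientation: [0.836, 0.549, -0.0, -0.0]
force: [0.3, 1.0, -0.8]
width: 9.4
gripper_force: 49.6
```

Emit:
{"api": "play_rows", "payload": {
  "series": [
    [[0,0,0.025],[0,0,0]],
    [[0,0,0],[0,0,0]],
    [[0,0,0],[0,0,0]]
  ]
}}

```text
time: 10.3
tool_pos: [640.7, -142.6, 174.3]
orientation: [0.836, 0.549, -0.0, -0.0]
force: [0.1, -0.3, -0.8]
width: 9.7
gripper_force: 49.6
```

Emit:
{"api": "play_rows", "payload": {
  "series": [
    [[0,0,0],[0,0,0]],
    [[0,0,0],[0,0,0]],
    [[0,0,0],[0,0,0]],
    [[0,0,-0.2],[0,0,0]],
    [[0,0,-0.4],[0,0,0]],
    [[0,0,-0.4],[0,0,0]],
    [[0,0,0],[0,0,0]]
  ],
  "fingers": 34
}}

```text
time: 11.0
tool_pos: [643.7, -143.6, 283.3]
orientation: [0.836, 0.549, 0.004, 0.005]
force: [0.5, -0.3, 1.6]
width: 34.0
gripper_force: 0.0
```

```bash
python3 - <<'E'
from h import *
d=shot('wrist','w6.png');e=shot('scene','s4.png')
print(tabtop(d,(60,80,60),(90,255,255),204), (640.5,-141.9))
P=(640.5,-141.9,150);u,v=proj(e,P).astype(int)
a=cv2.resize(d['frame'][100:400,220:420,::-1],(400,600))
b=cv2.resize(e['frame'][v-45:v+45,u-30:u+30,::-1],(400,600),interpolation=cv2.INTER_CUBIC)
cv2.imwrite('pics/c8.png',cv2.convertScaleAbs(np.hstack([a,b]),alpha=1.5));print(arm.sense()['tool_pos'],arm.sense()['orientation'])
E
```

```text
(array([309, 230,  14,  41, 551], dtype=int32), array([ 641.1195256 , -144.06068571]), [np.float64(29.2), np.float64(8.8), np.float64(29.2), np.float64(9.2)], array([[ 642.9, -128.9],
       [ 651. , -132.5],
       [ 639.4, -159.3],
       [ 631.1, -155.6]])) (640.5, -141.9)
[ 641.47543646 -142.83197476  276.57932463] [0.8359395  0.5488181  0.00119837 0.00155298]
```

View pics/c8.png

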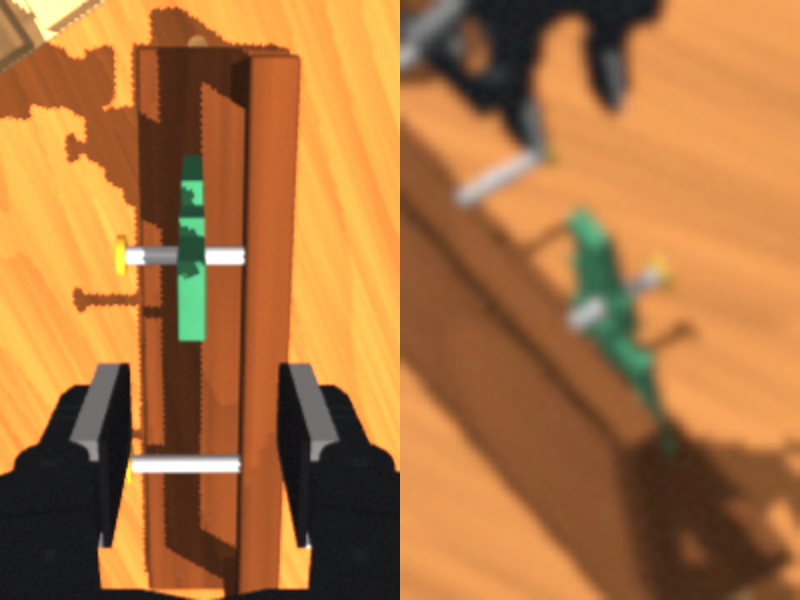

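Green hangs on pin1 (c8: pin passes through its slot at crop (190,257); plate tab at (641,-144), 29x9). Next, blue.

Emit:
{"api": "play_rows", "payload": {
  "series": [
    [[0,0,0],[0,0,-0.0886]],
    [[0,0,0],[0,0,-0.0886]],
    [[0,0,0],[0,0,-0.0886]],
    [[0,0,0],[0,0,-0.0886]],
    [[0.277,-0.204,0],[0,0,0]],
    [[0.277,-0.204,0],[0,0,0]],
    [[0.277,-0.204,0],[0,0,0]],
    [[0.277,-0.204,0],[0,0,0]],
    [[0.277,-0.204,0],[0,0,0]],
    [[0.277,-0.204,0],[0,0,0]],
    [[0,0,0.32],[0,0,0]],
    [[0,0,0.32],[0,0,0]],
    [[0,0,0],[0,0,0]],
    [[0,0,0],[0,0,0]],
    [[0,0,0],[0,0,0]],
    [[0,0,0],[0,0,0]]
  ],
  "fingers": 40
}}

```text
time: 12.7
tool_pos: [496.2, 3.5, 212.2]
orientation: [0.653, 0.757, 0.001, 0.001]
force: [-0.5, 0.3, 0.5]
width: 40.0
gripper_force: 0.0
```

```bash
python3 - <<'E'
from h import *
d=shot('wrist','w7.png');s=arm.sense();print(s['tool_pos'],s['orientation'])
r=tabtop(d,(100,80,110),(125,255,255),158);print(r);print(go([*r[1],126]))
E
```

```text
[496.153865     3.51299389 212.09023192] [0.6531044  0.75726664 0.00075912 0.00114509]
(array([311, 236,  15,  44, 660], dtype=int32), array([495.25135352,   4.43342877]), [np.float64(28.2), np.float64(8.5), np.float64(28.2), np.float64(8.8)], array([[489. ,  17.8],
       [497.4,  19. ],
       [501.6,  -8.9],
       [492.9, -10.2]]))
[ 0.0111 -0.0099  0.8609]
```

Emit:
{"api": "play_rows", "payload": {
  "series": [
    [[0.01,-0.01,0.25],[0,0,0]],
    [[0,0,0.25],[0,0,0]],
    [[0,0,0.2],[0,0,0]],
    [[0,0,0.16],[0,0,0]],
    [[0,0,0],[0,0,0]],
    [[0,0,0],[0,0,0]],
    [[0,0,0],[0,0,0]]
  ]
}}

```text
time: 13.45
tool_pos: [495.2, 4.4, 126.1]
orientation: [0.653, 0.757, 0.001, 0.001]
force: [0.0, 0.4, -0.3]
width: 39.6
gripper_force: 0.0
```

Emit:
{"api": "play_rows", "payload": {
  "series": [
    [[0,0,0],[0,0,0]],
    [[0,0,0],[0,0,0]],
    [[0,0,0],[0,0,0]],
    [[0,0,0],[0,0,0]],
    [[0,0,0],[0,0,0]],
    [[0,0,0],[0,0,0]]
  ],
  "fingers": 0,
  "force": 50
}}

```text
time: 14.05
tool_pos: [494.7, 4.5, 125.4]
orientation: [0.653, 0.757, 0.0, 0.001]
force: [0.2, -0.6, 5.1]
width: 9.1
gripper_force: 49.7
```

Emit:
{"api": "play_rows", "payload": {
  "series": [
    [[0,0,-0.25],[0,0,0]],
    [[0,0,-0.35],[0,0,0]],
    [[0,0,-0.35],[0,0,0]],
    [[0,0,-0.4],[0,0,0]],
    [[0,0,-0.4],[0,0,0]],
    [[0,0,0],[0,0,0.0886]],
    [[0,0,0],[0,0,0.0886]],
    [[0,0,0],[0,0,0.0886]],
    [[0,0,0],[0,0,0.0886]],
    [[-0.295,0.24,0],[0,0,0]],
    [[-0.295,0.24,0],[0,0,0]],
    [[-0.295,0.24,0],[0,0,0]],
    [[-0.295,0.24,0],[0,0,0]],
    [[-0.295,0.24,0],[0,0,0]],
    [[-0.295,0.24,0],[0,0,0]],
    [[-0.295,0.24,0],[0,0,0]],
    [[-0.295,0.24,0],[0,0,0]],
    [[0,0,0],[0,0,0]],
    [[0,0,0],[0,0,0]],
    [[0,0,0],[0,0,0]]
  ]
}}

```text
time: 16.05
tool_pos: [576.1, -287.4, 298.5]
orientation: [0.836, 0.549, -0.0, -0.001]
force: [-0.3, 0.8, -0.8]
width: 9.3
gripper_force: 49.7
```

```bash
python3 - <<'E'
from h import *
shot('top');d=shot('wrist','w8.png');s=arm.sense();print(s['tool_pos'],s['orientation'],s['width'],s['force'])
f=d['frame'].astype(int);M=toolxy()
print('pred',proj(d,(600.7,-233.4,150)))
u,v=proj(d,(600.7,-233.4,150)).astype(int)
for c in(u-5,u+10,u+18):
    r=np.nonzero(f[v-12:v+13,c].min(1)>90)[0]+v-12;print(c,r.min() if len(r) else 0,r.max() if len(r) else 0)
# plate edges: brightness of blue along middle column
col=f[185:385,316:326].mean(1);val=col.sum(1)
j=np.nonzero(abs(np.diff(val))>14)[0]+185;print([(int(k),int(val[k-185]),int(val[k-184])) for k in j])
for h in (42.4,45):
    o=s['tool_pos']-np.array([0,0,h]);P=lambda y,z:o+M[:,0]*y+[0,0,z]
    print(h,[(n,float(proj(d,P(*a)).round(1)[1])) for n,a in dict(bottom=(30,-75),shoulder=(30,0),slotroof=(22,17),necktop=(22,40),necktop_in=(15,40),tab=(15,75),tabback=(-15,75)).items()])
E
```

```text
[ 576.25026815 -287.09140458  299.24924681] [ 8.35618714e-01  5.49309877e-01  5.05429767e-05 -1.49324816e-04] 9.039752544276634 [-0.17574516 -0.0365832  -2.00983354]
pred [321.95863012 155.7859084 ]
316 151 159
331 151 160
339 151 160
[(218, 108, 125), (239, 143, 127), (254, 116, 136), (269, 141, 122), (304, 121, 136), (358, 140, 158), (359, 158, 185), (360, 185, 244), (361, 244, 297), (373, 318, 335)]
42.4 [('bottom', 196.1), ('shoulder', 217.6), ('slotroof', 240.0), ('necktop', 254.5), ('necktop_in', 269.0), ('tab', 305.0), ('tabback', 375.7)]
45 [('bottom', 195.6), ('shoulder', 216.6), ('slotroof', 238.6), ('necktop', 252.7), ('necktop_in', 266.9), ('tab', 301.6), ('tabback', 371.2)]
```

Emit:
{"api": "play_rows", "payload": {
  "series": [
    [[0.16,0.02,0],[0,0,0]],
    [[0,0,0],[0,0,0]],
    [[0,0,0.3],[0,0,0]],
    [[0,0,0.3],[0,0,0]],
    [[0,0,0.3],[0,0,0]],
    [[0,0,0.26],[0,0,0]],
    [[0,0,0],[0,0,0]],
    [[0,0,0],[0,0,0]],
    [[0,0,0],[0,0,0]],
    [[0,0,0],[0,0,0]],
    [[0,0,0],[0,0,0]],
    [[0,0,0],[0,0,0]]
  ]
}}

```text
time: 17.35
tool_pos: [584.9, -274.6, 184.4]
orientation: [0.836, 0.549, 0.0, 0.001]
force: [-0.2, 0.5, -1.6]
width: 9.4
gripper_force: 49.6
```

```bash
python3 - <<'E'
from h import *
d=shot('wrist','w9.png');s=arm.sense();print(s['tool_pos'],s['force'])
f=d['frame'].astype(int);M=toolxy();p=proj(d,(600.7,-233.4,150));print(p)
u,v=p.astype(int)
for c in(u-5,u+10,u+18):
    r=np.nonzero(f[v-20:v+21,c].min(1)>90)[0]+v-20;print(c,r.min() if len(r) else 0,r.max() if len(r) else 0)
print((M.T@(np.array([600.7,-233.4,150])-s['tool_pos'])).round(1))
E
```

```text
[ 584.74103908 -274.54582355  183.99074065] [-0.54801179 -0.53397466 -1.22841092]
[315.97994491 194.90013639]
310 188 201
325 188 201
333 188 201
[44.1 -1.8 34. ]
```

Emit:
{"api": "play_rows", "payload": {
  "series": [
    [[0,0,0.012],[0,0,0]],
    [[0,0,0],[0,0,0]],
    [[0.05,0,0],[0,0,0]],
    [[0.05,0,0],[0,0,0]],
    [[0.05,0,0],[0,0,0]],
    [[0.05,0,0],[0,0,0]],
    [[0.05,0,0],[0,0,0]],
    [[0.05,0,0],[0,0,0]],
    [[0,0,0],[0,0,0]],
    [[0,0,0],[0,0,0]],
    [[0,0,0],[0,0,0]]
  ]
}}

```text
time: 18.5
tool_pos: [596.4, -247.0, 182.1]
orientation: [0.836, 0.549, -0.0, 0.0]
force: [0.2, -0.2, -1.6]
width: 9.2
gripper_force: 49.7
```

Emit:
{"api": "play_rows", "payload": {
  "series": [
    [[0.07,0,0],[0,0,0]],
    [[0.07,0,0],[0,0,0]],
    [[0,0,0],[0,0,0]],
    [[0,0,0],[0,0,0]],
    [[0,0,0.04],[0,0,0]],
    [[0,0,0.035],[0,0,0]],
    [[0,0,0],[0,0,0]],
    [[0,0,0],[0,0,0]],
    [[0,0,0],[0,0,0]]
  ]
}}

```text
time: 19.4
tool_pos: [602.0, -234.1, 174.6]
orientation: [0.836, 0.549, -0.0, 0.0]
force: [0.4, 0.6, -1.0]
width: 9.0
gripper_force: 49.7
```

Emit:
{"api": "play_rows", "payload": {
  "series": [
    [[0,0,0.025],[0,0,0]],
    [[0,0,0],[0,0,0]],
    [[0,0,0],[0,0,0]]
  ]
}}

```text
time: 19.7
tool_pos: [602.0, -234.0, 172.0]
orientation: [0.836, 0.549, -0.0, -0.0]
force: [0.6, 0.4, -0.8]
width: 9.1
gripper_force: 49.7
```

Emit:
{"api": "play_rows", "payload": {
  "series": [
    [[0,0,0],[0,0,0]],
    [[0,0,0],[0,0,0]],
    [[0,0,0],[0,0,0]],
    [[0,0,-0.2],[0,0,0]],
    [[0,0,-0.3],[0,0,0]],
    [[0,0,-0.3],[0,0,0]],
    [[0,0,-0.2],[0,0,0]],
    [[0,0,0],[0,0,0]],
    [[0,0,0],[0,0,0]],
    [[0,0,0],[0,0,0]]
  ],
  "fingers": 34
}}

```text
time: 20.7
tool_pos: [601.3, -233.6, 269.8]
orientation: [0.836, 0.549, -0.001, -0.001]
force: [-0.0, -0.4, -1.0]
width: 34.3
gripper_force: 0.0
```

```bash
python3 - <<'E'
from h import *
d=shot('wrist','w10.png');e=shot('top','t2.png');s=shot('scene','s5.png');print(arm.sense()['tool_pos'],arm.sense()['orientation'])
print(tabtop(d,(100,80,90),(125,255,255),204))
print(tabtop(d,(60,80,60),(90,255,255),204))
# panel on top & scene cameras: light wood mask
hsv=cv2.cvtColor(e['frame'],cv2.COLOR_RGB2HSV)
m=cv2.inRange(hsv,(12,40,170),(28,150,255));k=np.zeros_like(m);k[190:330,195:300]=255;m&=k
m=cv2.morphologyEx(m,cv2.MORPH_CLOSE,np.ones((5,5)))
cs,_=cv2.findContours(m,cv2.RETR_EXTERNAL,cv2.CHAIN_APPROX_NONE);c=max(cs,key=cv2.contourArea);P=np.array([onz(e,p,18)[:2] for p in cv2.boxPoints(cv2.minAreaRect(c))])
print('panel',cv2.contourArea(c),P.round(1),P.mean(0),[np.linalg.norm(P[i]-P[i-1]).round(1) for i in range(4)])
E
```

```text
[ 601.395984   -233.69718515  270.05585222] [ 8.35964836e-01  5.48780914e-01 -7.39201533e-04 -1.32500131e-03]
(array([316, 242,  16,  36, 463], dtype=int32), array([ 601.70976774, -237.7206252 ]), [np.float64(24.4), np.float64(9.7), np.float64(24.4), np.float64(10.0)], array([[ 602.1, -224.6],
       [ 611. , -228.5],
       [ 601.5, -250.9],
       [ 592.3, -246.9]]))
(array([ 314,   60,   17,   83, 1295], dtype=int32), array([ 639.0872385 , -148.96649306]), [np.float64(44.0), np.float64(8.9), np.float64(44.0), np.float64(9.5)], array([[ 643.7, -127. ],
       [ 651.9, -130.6],
       [ 634.7, -171. ],
       [ 626. , -167.3]]))
panel 2338.5 [[493.9 383. ]
 [677.3 373.3]
 [664.9 236.9]
 [482.2 249.1]] [579.58117299 310.5651105 ] [np.float64(134.3), np.float64(183.7), np.float64(136.9), np.float64(183.0)]
```

Blue is on pin2. Now turn the tool to face the bar and go above the panel to measure it from near.

Emit:
{"api": "play_rows", "payload": {
  "series": [
    [[0,0,0],[0,0,-0.0901]],
    [[0,0,0],[0,0,-0.0901]],
    [[0,0,0],[0,0,-0.0901]],
    [[0,0,0],[0,0,-0.0901]],
    [[0,0,0],[0,0,-0.0901]],
    [[0,0,0],[0,0,-0.0901]],
    [[0,0,0],[0,0,-0.0901]],
    [[0,0,0],[0,0,-0.0901]],
    [[0,0,0],[0,0,-0.0901]],
    [[0,0,0],[0,0,-0.0901]],
    [[0,0,0],[0,0,-0.0901]],
    [[0,0,0],[0,0,-0.0901]],
    [[0,0,0],[0,0,-0.0901]],
    [[0,0,0],[0,0,-0.0901]]
  ]
}}

```text
time: 22.25
tool_pos: [601.7, -233.9, 271.0]
orientation: [-0.004, 1.0, 0.0, -0.001]
force: [-0.2, -0.1, -0.4]
width: 34.0
gripper_force: 0.0
```

Emit:
{"api": "play_rows", "payload": {
  "series": [
    [[0.044,0.388,0],[0,0,0]],
    [[0.044,0.388,0],[0,0,0]],
    [[0.044,0.388,0],[0,0,0]],
    [[0.044,0.388,0],[0,0,0]],
    [[0.044,0.388,0],[0,0,0]],
    [[0.044,0.388,0],[0,0,0]],
    [[0.044,0.388,0],[0,0,0]],
    [[0.044,0.388,0],[0,0,0]],
    [[0.044,0.388,0],[0,0,0]],
    [[0.044,0.388,0],[0,0,0]],
    [[0.044,0.388,0],[0,0,0]],
    [[0.044,0.388,0],[0,0,0]],
    [[0.044,0.388,0],[0,0,0]],
    [[0.044,0.388,0],[0,0,0]],
    [[0,0,0],[0,0,0]],
    [[0,0,0],[0,0,0]],
    [[0,0,0],[0,0,0]],
    [[0,0,0],[0,0,0]]
  ],
  "fingers": 85
}}

```text
time: 24.05
tool_pos: [539.8, 307.9, 271.9]
orientation: [-0.0, 1.0, -0.0, -0.0]
force: [0.3, 1.4, 0.5]
width: 85.2
gripper_force: 0.0
```

```bash
python3 - <<'E'
from h import *
d=shot('wrist','w11.png');s=arm.sense();print(s['tool_pos'],s['orientation'])
for n,p in dict(barL=(411,384,26),barR=(413,204,26),pn1=(494,383,18),pn2=(482,249,18),pf=(670,240,18),axis=(405,155,76),grip=(466,145,76)).items():print(n,proj(d,p).round())
E
```

```text
[539.84239719 307.95525246 272.04794054] [-4.60761552e-06  9.99999996e-01 -8.35151794e-05 -2.91111301e-05]
barL [393.  82.]
barR [223.  84.]
pn1 [387. 161.]
pn2 [270. 151.]
pf [269. 300.]
axis [154.  65.]
grip [152. 135.]
```

View pics/w11.png

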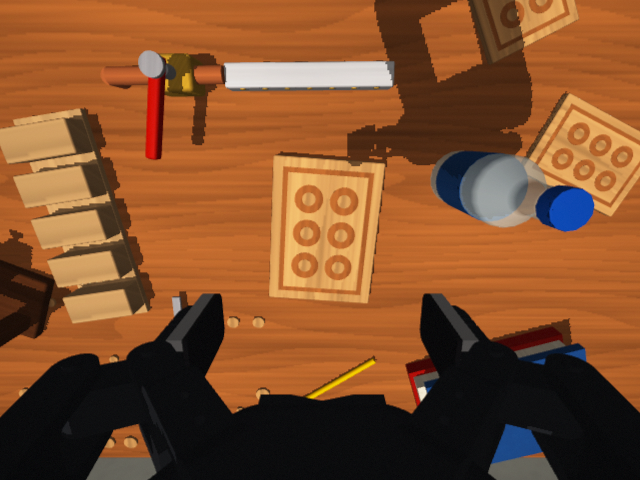

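w11: panel corners (275,155),(384,163),(368,302),(270,297); bar's panel-side top edge (226,88)–(393,84); lever from cap (150,63) to end (153,158).

```bash
cat > p.py <<'E'
from h import *
def panel(d,box=(230,95,420,320)):
    hsv=cv2.cvtColor(d['frame'],cv2.COLOR_RGB2HSV);x0,y0,x1,y1=box
    m=cv2.inRange(hsv,(13,30,150),(30,165,255));k=np.zeros_like(m);k[y0:y1,x0:x1]=255;m&=k
    m=cv2.morphologyEx(m,cv2.MORPH_OPEN,np.ones((3,3)));m=cv2.morphologyEx(m,cv2.MORPH_CLOSE,np.ones((9,9)))
    cs,_=cv2.findContours(m,cv2.RETR_EXTERNAL,cv2.CHAIN_APPROX_NONE);c=max(cs,key=cv2.contourArea)
    W=np.array([onz(d,p[0],18)[:2] for p in c],np.float32);r=cv2.minAreaRect(W);return cv2.boundingRect(c),r,cv2.boxPoints(r).round(1)
E
python3 - <<'E'
from p import *
d=shot('wrist')
print(panel(d))
P=np.array([onz(d,u,18)[:2] for u in [(275,155),(384,163),(368,302),(270,297)]]);print(P.round(1),P.mean(0),[np.linalg.norm(P[i]-P[i-1]).round(1) for i in range(4)])
print('bar',[onz(d,u,26)[:2].round(1) for u in[(226,88),(393,84),(224,64),(392,62)]])
hsv=cv2.cvtColor(d['frame'],cv2.COLOR_RGB2HSV);m=cv2.inRange(hsv,(0,200,90),(6,255,255));m[:75]=0;m[165:]=0;m[:,:140]=0;m[:,172:]=0
p=np.argwhere(m)[:,::-1];W=np.array([onz(d,q,76)[:2] for q in p]);r=cv2.minAreaRect(W.astype(np.float32));print('lever',len(p),r,cv2.boxPoints(r).round(1));print('cap',onz(d,(150,63),90)[:2])
E
```

```text
((269, 155, 116, 148), ((579.9593505859375, 310.07867431640625), (128.49392700195312, 178.4440155029297), 85.82025909423828), array([[486.3, 252.5],
       [664.3, 239.5],
       [673.6, 367.7],
       [495.7, 380.7]], dtype=float32))
[[486.9 254.7]
 [495.9 380. ]
 [672.7 368.4]
 [665.5 241.2]] [580.24382063 311.06843719] [np.float64(179.1), np.float64(125.6), np.float64(177.2), np.float64(127.3)]
bar [array([417.3, 206.4]), array([413.4, 383.8]), array([394.2, 206.1]), array([392.3, 381.5])]
lever 992 ((451.4188232421875, 149.21006774902344), (15.409224510192871, 74.26852416992188), 79.45020294189453) [[413.5 148.4]
 [486.5 134.8]
 [489.3 150. ]
 [416.3 163.6]]
cap [405.85204991 158.56161717]
```

Emit:
{"api": "play_rows", "payload": {
  "series": [
    [[-0.4,0.02,0],[0,0,0.0467]],
    [[0,0,0.4],[0,0,0]],
    [[0,0,0.4],[0,0,0]],
    [[0,0,0.4],[0,0,0]],
    [[0,0,0.4],[0,0,0]],
    [[0,0,0.4],[0,0,0]],
    [[0,0,0.3],[0,0,0]],
    [[0,0,0.15],[0,0,0]],
    [[0,0,0],[0,0,0]],
    [[0,0,0],[0,0,0]],
    [[0,0,0],[0,0,0]],
    [[0,0,0],[0,0,0]]
  ]
}}

```text
time: 25.35
tool_pos: [581.1, 311.8, 29.6]
orientation: [0.036, 0.999, 0.001, 0.002]
force: [-0.1, -0.1, 0.8]
width: 85.2
gripper_force: 0.0
```

Emit:
{"api": "play_rows", "payload": {
  "series": [
    [[0,0,0.04],[0,0,0]],
    [[0,0,0.04],[0,0,0]],
    [[0,0,0.04],[0,0,0]],
    [[0,0,0],[0,0,0]],
    [[0,0,0],[0,0,0]]
  ]
}}

```text
time: 25.85
tool_pos: [579.2, 311.1, 14.6]
orientation: [0.036, 0.999, -0.0, -0.0]
force: [-0.4, 0.3, 0.1]
width: 84.4
gripper_force: 0.0
```

Emit:
{"api": "play_rows", "payload": {
  "series": [
    [[0,0,0.03],[0,0,0]],
    [[0,0,0.03],[0,0,0]],
    [[0,0,0],[0,0,0]],
    [[0,0,0],[0,0,0]],
    [[0,0,0],[0,0,0]]
  ]
}}

```text
time: 26.35
tool_pos: [579.6, 311.2, 9.2]
orientation: [0.036, 0.999, 0.0, 0.0]
force: [-0.0, 0.1, -0.6]
width: 84.8
gripper_force: 0.0
```

Emit:
{"api": "play_rows", "payload": {
  "series": [
    [[0,0,0.02],[0,0,0]],
    [[0,0,0],[0,0,0]],
    [[0,0,0],[0,0,0]],
    [[0,0,0],[0,0,0]]
  ]
}}

```text
time: 26.75
tool_pos: [579.5, 311.2, 7.1]
orientation: [0.036, 0.999, -0.0, -0.0]
force: [-0.6, -0.2, -0.3]
width: 85.3
gripper_force: 0.0
```

Emit:
{"api": "play_rows", "payload": {
  "series": [
    [[0,0,0.015],[0,0,0]],
    [[0,0,0],[0,0,0]],
    [[0,0,0],[0,0,0]],
    [[0,0,0],[0,0,0]]
  ]
}}

```text
time: 27.15
tool_pos: [579.5, 311.2, 5.6]
orientation: [0.036, 0.999, -0.0, -0.0]
force: [0.4, -0.0, -0.2]
width: 85.0
gripper_force: 0.0
```

Emit:
{"api": "play_rows", "payload": {
  "series": [
    [[0,0,0.01],[0,0,0]],
    [[0,0,0],[0,0,0]],
    [[0,0,0],[0,0,0]],
    [[0,0,0],[0,0,0]]
  ]
}}

```text
time: 27.55
tool_pos: [579.8, 311.2, 5.0]
orientation: [0.036, 0.999, 0.0, 0.0]
force: [-1.1, -0.5, 3.1]
width: 84.7
gripper_force: 1.7
```

Emit:
{"api": "play_rows", "payload": {
  "series": [
    [[0,0,0.01],[0,0,0]],
    [[0,0,0],[0,0,0]],
    [[0,0,0],[0,0,0]],
    [[0,0,0],[0,0,0]]
  ]
}}

```text
time: 27.95
tool_pos: [579.9, 311.3, 5.0]
orientation: [0.036, 0.999, 0.0, 0.0]
force: [-3.4, -0.9, 9.3]
width: 85.2
gripper_force: 4.0
```

Emit:
{"api": "play_rows", "payload": {
  "series": [
    [[0,0,0.005],[0,0,0]],
    [[0.03,-0.007,0],[0,0,-0.0029]],
    [[0.03,-0.007,0],[0,0,-0.0029]],
    [[0.03,-0.007,0],[0,0,-0.0029]],
    [[0.03,-0.007,0],[0,0,-0.0029]],
    [[0.03,-0.007,0],[0,0,-0.0029]],
    [[0.03,-0.007,0],[0,0,-0.0029]],
    [[0.03,-0.007,0],[0,0,-0.0029]],
    [[0.03,-0.007,0],[0,0,-0.0029]],
    [[0.03,-0.007,0],[0,0,-0.0029]],
    [[0.03,-0.007,0],[0,0,-0.0029]],
    [[0,0,0],[0,0,0]],
    [[0,0,0],[0,0,0]]
  ]
}}

```text
time: 29.25
tool_pos: [551.1, 306.3, 5.0]
orientation: [0.013, 1.0, 0.001, 0.002]
force: [1.5, -0.5, 6.5]
width: 85.7
gripper_force: 3.1
```

```bash
python3 - <<'E'
from p import *
d=shot('top');hsv=d['frame']
import p
print(panel(d,(195,190,300,292)),arm.sense()['tool_pos'])
E
```

```text
((248, 222, 19, 23), ((608.297119140625, 258.5985107421875), (57.69989776611328, 70.56768035888672), 88.10485076904297), array([[572.1, 230.9],
       [642.6, 228.6],
       [644.5, 286.3],
       [574. , 288.6]], dtype=float32)) [551.11447692 306.3168725    5.02020261]
```

```bash
cat >> p.py <<'E'
def near(d,y0,y1,n=9):
    """near end of the panel: scan image columns at world y's, from bar (top) down to first panel-wood pixel; z=18 plane"""
    hsv=cv2.cvtColor(d['frame'],cv2.COLOR_RGB2HSV);m=cv2.inRange(hsv,(13,30,120),(30,170,255))>0
    out=[]
    for y in np.linspace(y0,y1,n):
        xs=np.arange(410,520,.5);k=[]
        for x in xs:
            u,v=proj(d,(x,y,18)).round().astype(int);k.append(0<=u<640 and 0<=v<480 and m[v,u])
        k=np.convolve(np.array(k,int),np.ones(9,int),'valid')==9
        out.append((round(y,1),xs[np.argmax(k)] if k.any() else None))
    return out
E
python3 - <<'E'
from p import *
d=shot('wrist','w12.png');print(near(d,255,360));s=arm.sense()
print(proj(d,(415,295,26)),proj(d,(460,300,18)))
c,r=proj(d,(460,300,18)).astype(int);print([ (int(v),d['frame'][v,c].tolist()) for v in range(max(0,r-60),min(480,r+60),8)])
E
```

```text
[(np.float64(255.0), np.float64(476.0)), (np.float64(268.1), np.float64(463.5)), (np.float64(281.2), np.float64(466.0)), (np.float64(294.4), np.float64(468.5)), (np.float64(307.5), np.float64(470.5)), (np.float64(320.6), None), (np.float64(333.8), None), (np.float64(346.9), np.float64(495.5)), (np.float64(360.0), np.float64(497.5))]
[269.52392841 -97.5219012 ] [296.22641828  77.45779236]
[(17, [191, 104, 45]), (25, [182, 98, 44]), (33, [166, 89, 39]), (41, [184, 100, 42]), (49, [182, 99, 44]), (57, [178, 96, 42]), (65, [175, 96, 42]), (73, [182, 100, 43]), (81, [177, 95, 41]), (89, [174, 94, 40]), (97, [140, 74, 33]), (105, [151, 104, 59]), (113, [238, 184, 105]), (121, [239, 185, 106]), (129, [239, 186, 107])]
```

The two tips press unevenly: the panel slewed (near edge 463@y268 to 470@y307). Better to push its far end with both open fingertips, which squares it. Lift and re-measure.

Emit:
{"api": "play_rows", "payload": {
  "series": [
    [[0,0,-0.2],[0,0,-0.01]],
    [[0,0,-0.4],[0,0,-0.01]],
    [[0,0,-0.4],[0,0,0]],
    [[0,0,-0.4],[0,0,0]],
    [[0,0,-0.4],[0,0,0]],
    [[0,0,-0.4],[0,0,0]],
    [[0,0,-0.4],[0,0,0]],
    [[0,0,0],[0,0,0]],
    [[0,0,0],[0,0,0]],
    [[0,0,0],[0,0,0]],
    [[0,0,0],[0,0,0]]
  ]
}}

```text
time: 30.45
tool_pos: [548.3, 305.3, 260.4]
orientation: [-0.003, 1.0, -0.001, -0.002]
force: [-0.6, 0.4, -1.6]
width: 84.8
gripper_force: 0.0
```

```bash
python3 - <<'E'
from p import *
d=shot('wrist','w13.png');s=arm.sense();print(s['tool_pos'],s['orientation']);print(panel(d,(200,90,430,330)))
E
```

```text
[548.3809405  305.34864491 260.61969831] [-2.60802864e-03  9.99994748e-01 -7.26027526e-04 -1.78165754e-03]
((258, 125, 130, 166), ((560.2064208984375, 304.9813232421875), (128.49659729003906, 178.28521728515625), 80.2335433959961), array([[461.5, 256.8],
       [637.2, 226.5],
       [659. , 353.2],
       [483.3, 383.4]], dtype=float32))
```

Emit:
{"api": "play_rows", "payload": {
  "series": [
    [[0,0,0],[0,0,0.056]],
    [[0,0,0],[0,0,0.056]],
    [[-0.342,0.005,0],[0,0,0]],
    [[-0.342,0.005,0],[0,0,0]],
    [[-0.342,0.005,0],[0,0,0]],
    [[-0.342,0.005,0],[0,0,0]],
    [[0,0,0.4],[0,0,0]],
    [[0,0,0.4],[0,0,0]],
    [[0,0,0.4],[0,0,0]],
    [[0,0,0.4],[0,0,0]],
    [[0,0,0.4],[0,0,0]],
    [[0,0,0.3],[0,0,0]],
    [[0,0,0.1],[0,0,0]],
    [[0,0,0],[0,0,0]],
    [[0,0,0],[0,0,0]],
    [[0,0,0],[0,0,0]],
    [[0,0,0],[0,0,0]]
  ]
}}

```text
time: 32.2
tool_pos: [685.9, 284.9, 25.8]
orientation: [0.085, 0.996, 0.001, 0.002]
force: [0.3, -0.8, 0.9]
width: 85.3
gripper_force: 0.0
```

Emit:
{"api": "play_rows", "payload": {
  "series": [
    [[0,0,0.06],[0,0,0]],
    [[0,0,0.06],[0,0,0]],
    [[0,0,0.06],[0,0,0]],
    [[0,0,0.06],[0,0,0]],
    [[0,0,0],[0,0,0]],
    [[0,0,0],[0,0,0]]
  ]
}}

```text
time: 32.8
tool_pos: [684.1, 284.3, -1.5]
orientation: [0.085, 0.996, -0.0, -0.0]
force: [0.0, 0.3, 0.1]
width: 85.3
gripper_force: 0.0
```

Emit:
{"api": "play_rows", "payload": {
  "series": [
    [[0,0,0.04],[0,0,0]],
    [[0,0,0],[0,0,0]],
    [[0.06,0,0],[0,0,0]],
    [[0.06,0,0],[0,0,0]],
    [[0.06,0,0],[0,0,0]],
    [[0.06,0,0],[0,0,0]],
    [[0.05,0.006,0],[0,0,-0.012]],
    [[0.05,0.006,0],[0,0,-0.012]],
    [[0.05,0.006,0],[0,0,-0.012]],
    [[0.05,0.006,0],[0,0,-0.012]],
    [[0.05,0.006,0],[0,0,-0.012]],
    [[0.05,0.006,0],[0,0,-0.012]],
    [[0.05,0.006,0],[0,0,-0.012]],
    [[0.05,0.006,0],[0,0,-0.012]],
    [[0.05,0.006,0],[0,0,-0.012]],
    [[0.05,0.006,0],[0,0,-0.012]],
    [[0,0,0],[0,0,0]],
    [[0,0,0],[0,0,0]],
    [[0,0,0],[0,0,0]]
  ]
}}

```text
time: 34.7
tool_pos: [611.4, 298.7, -5.0]
orientation: [-0.009, 1.0, -0.0, -0.0]
force: [-0.2, 0.3, 0.9]
width: 85.0
gripper_force: 0.0
```

```bash
python3 - <<'E'
from p import *
d=shot('wrist','w14.png');s=arm.sense();print(s['tool_pos'],s['orientation'],s['force']);print(near(d,240,360,9))
print(proj(d,(415,295,26)),proj(d,(425,297,18)))
E
```

```text
[611.46261958 298.67626479  -5.00858325] [-8.86896003e-03  9.99960655e-01 -8.11492803e-05 -1.50726721e-04] [ 0.31356053 -0.96300761  0.13423429]
[(np.float64(240.0), np.float64(501.5)), (np.float64(255.0), np.float64(501.5)), (np.float64(270.0), np.float64(505.0)), (np.float64(285.0), None), (np.float64(300.0), None), (np.float64(315.0), None), (np.float64(330.0), None), (np.float64(345.0), None), (np.float64(360.0), np.float64(499.5))]
[ 319.90402952 -484.89564869] [ 327.66244952 -361.12646079]
```

Emit:
{"api": "play_rows", "payload": {
  "series": [
    [[0.03,0,0],[0,0,0]],
    [[0.02,0,0],[0,0,0]],
    [[0,0,0],[0,0,0]],
    [[0,0,0],[0,0,0]],
    [[0,0,0],[0,0,0]]
  ]
}}

```text
time: 35.25
tool_pos: [606.4, 298.6, -5.0]
orientation: [-0.009, 1.0, -0.0, -0.0]
force: [-0.7, 0.2, 0.1]
width: 85.3
gripper_force: 0.0
```

Emit:
{"api": "play_rows", "payload": {
  "series": [
    [[0.02,0,0],[0,0,0]],
    [[0,0,0],[0,0,0]],
    [[0,0,0],[0,0,0]],
    [[0,0,0],[0,0,0]]
  ]
}}

```text
time: 35.65
tool_pos: [605.9, 298.7, -4.3]
orientation: [-0.009, 1.0, 0.0, 0.002]
force: [5.7, 0.2, -1.9]
width: 85.0
gripper_force: 2.6
```

Emit:
{"api": "play_rows", "payload": {
  "series": [
    [[0.015,0,0],[0,0,0]],
    [[0,0,0],[0,0,0]],
    [[0,0,0],[0,0,0]],
    [[0,0,0],[0,0,0]]
  ]
}}

```text
time: 36.05
tool_pos: [605.8, 298.8, -3.5]
orientation: [-0.008, 1.0, 0.001, 0.003]
force: [7.5, 0.3, -2.3]
width: 85.0
gripper_force: 4.0
```

Emit:
{"api": "play_rows", "payload": {
  "series": [
    [[-0.03,0,0],[0,0,0]],
    [[-0.15,0,0],[0,0,0]],
    [[-0.15,0,-0.1],[0,0,0]],
    [[0,0,-0.4],[0,0,0]],
    [[0,0,-0.4],[0,0,0]],
    [[0.1,0,-0.4],[0,0,0]],
    [[0.3,0,-0.4],[0,0,0]],
    [[0.3,0,-0.4],[0,0,0]],
    [[0.2,0,-0.4],[0,0,0]],
    [[0,0,-0.2],[0,0,0]],
    [[0,0,0],[0,0,0]],
    [[0,0,0],[0,0,0]],
    [[0,0,0],[0,0,0]],
    [[0,0,0],[0,0,0]]
  ]
}}

```text
time: 37.45
tool_pos: [545.3, 297.1, 262.2]
orientation: [-0.009, 1.0, -0.001, -0.002]
force: [0.8, -0.4, -0.1]
width: 85.3
gripper_force: 0.0
```

```bash
python3 - <<'E'
from p import *
d=shot('wrist','w15.png');s=arm.sense();print(s['tool_pos'],s['orientation'])
u=proj(d,(505,297,18)).astype(int);t=int(proj(d,(412,297,26))[1]);print(u,t);print(panel(d,(200,t,430,330)))
hsv=cv2.cvtColor(d['frame'],cv2.COLOR_RGB2HSV)
m=cv2.inRange(hsv,(0,0,190),(180,30,255));m[t+30:]=0;m[:max(0,t-60)]=0
cs,_=cv2.findContours(m,cv2.RETR_EXTERNAL,cv2.CHAIN_APPROX_NONE);c=max(cs,key=cv2.contourArea)
W=np.array([onz(d,p[0],26)[:2] for p in c],np.float32);r=cv2.minAreaRect(W);print('bar',r,cv2.boxPoints(r))
E
```

```text
[545.42157879 297.22082109 262.60589899] [-8.79234218e-03  9.99959276e-01 -6.96930454e-04 -1.91182735e-03]
[322 167] 76
((263, 83, 121, 162), ((505.7007751464844, 297.04119873046875), (178.1904296875, 128.45909118652344), 0.5550675392150879), array([[416. , 360.4],
       [417.2, 232. ],
       [595.4, 233.7],
       [594.2, 362.1]], dtype=float32))
bar ((404.0423278808594, 286.24969482421875), (22.870941162109375, 161.86264038085938), 0.4804675281047821) [[391.92862 367.08228]
 [393.28592 205.22534]
 [416.15604 205.41711]
 [414.79874 367.27405]]
```

Panel home: centre (505.7,297.0), yaw 0.55° against bar yaw 0.5°, near end on the face. Check the hung templates before the valve.

```bash
python3 - <<'E'
from p import *
e=shot('scene');t=shot('top')
a=e['frame'][175:285,180:275,::-1];b=t['frame'][180:270,345:490,::-1]
a=cv2.resize(a,(475,550),interpolation=cv2.INTER_CUBIC);b=cv2.resize(b,(325,202),interpolation=cv2.INTER_CUBIC);c=np.zeros((550,325,3),np.uint8);c[:202]=b
cv2.imwrite('pics/c9.png',cv2.convertScaleAbs(np.hstack([a,c]),alpha=1.5))
for n,p,lo,hi in(('g',(640.5,-141.9),(55,80,40),(90,255,255)),('b',(600.7,-233.4),(100,100,50),(125,255,255))):
    for cam,nm in((e,'scene'),(t,'top')):
        hsv=cv2.cvtColor(cam['frame'],cv2.COLOR_RGB2HSV);m=cv2.inRange(hsv,lo,hi);u,v=proj(cam,(*p,150)).astype(int);k=np.zeros_like(m);k[v-40:v+40,u-30:u+30]=255;m&=k
        q=np.argwhere(m)[:,::-1];print(n,nm,len(q),q.min(0),q.max(0),'exp top/bottom',proj(cam,(*p,204)).round(),proj(cam,(*p,54)).round())
E
```

```text
g scene 94 [235 217] [246 241] exp top/bottom [238. 219.] [243. 247.]
g top 172 [376 202] [396 219] exp top/bottom [391. 204.] [385. 216.]
b scene 91 [218 198] [228 223] exp top/bottom [221. 200.] [227. 229.]
b top 195 [407 214] [430 231] exp top/bottom [424. 217.] [416. 228.]
```

View pics/c9.png

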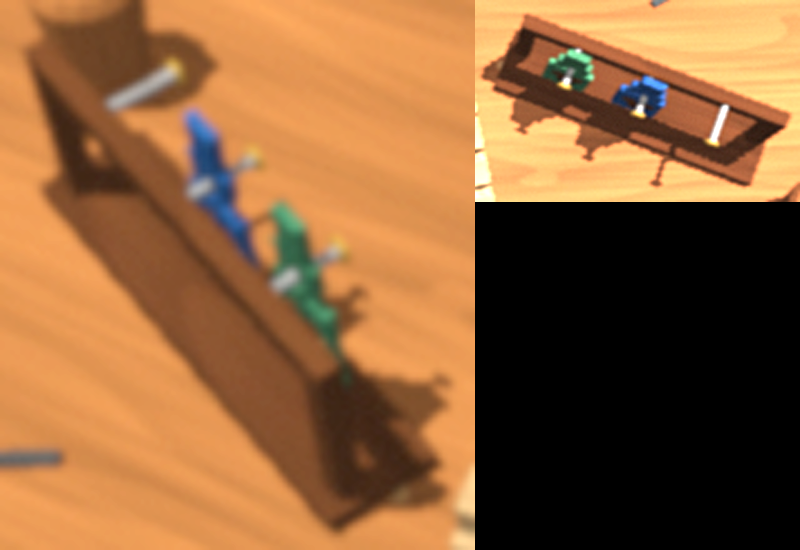

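Both hang properly (c9: pin through each slot; image extents match the expected top/bottom). Now the valve.

Emit:
{"api": "play_rows", "payload": {
  "series": [
    [[0,0,0],[0,0,0.064]],
    [[0,0,0],[0,0,0.064]],
    [[0.102,-0.326,0],[0,0,0]],
    [[0.102,-0.326,0],[0,0,0]],
    [[0.102,-0.326,0],[0,0,0]],
    [[0.102,-0.326,0],[0,0,0]],
    [[0.102,-0.326,0],[0,0,0]],
    [[0,0,0.3],[0,0,0]],
    [[0,0,0.3],[0,0,0]],
    [[0,0,0],[0,0,0]],
    [[0,0,0],[0,0,0]],
    [[0,0,0],[0,0,0]],
    [[0,0,0],[0,0,0]]
  ],
  "fingers": 40
}}

```text
time: 38.9
tool_pos: [467.3, 147.0, 207.1]
orientation: [0.091, 0.996, 0.0, 0.001]
force: [-0.2, -0.1, -0.3]
width: 40.1
gripper_force: 0.0
```

```bash
cat >> p.py <<'E'
def lever(d):
    hsv=cv2.cvtColor(d['frame'],cv2.COLOR_RGB2HSV);m=cv2.inRange(hsv,(0,190,60),(6,255,255))|cv2.inRange(hsv,(176,190,60),(180,255,255))
    n,l,st,c=cv2.connectedComponentsWithStats(m)
    best=None
    for i in range(1,n):
        if st[i,4]<150: continue
        p=np.argwhere(l==i)[:,::-1];W=np.array([onz(d,q,76)[:2] for q in p],np.float32);r=cv2.minAreaRect(W)
        if np.linalg.norm(np.array(r[0])-[430,130])<90 and (best is None or len(p)>best[0]): best=(len(p),r,cv2.boxPoints(r).round(1),W)
    k,r,b,W=best;c=W.mean(0);v=np.linalg.svd(W-c,full_matrices=False)[2][0];v=v*np.sign(v[0]-v[1]);s=(W-c)@v
    return k,c.round(1),r[1],'angle',round(float(np.degrees(np.arctan2(v[1],v[0]))),2),'end',(c+v*s.max()).round(1),'axis',(c+v*(s.max()-85)).round(1)
E
python3 - <<'E'
from p import *
d=shot('wrist','w16.png');s=arm.sense();print(s['tool_pos'],s['orientation']);print(lever(d));print(proj(d,(404,157,76)),proj(d,(487.9,142.4,76)))
E
```

```text
[467.10846308 146.93077273 206.90705309] [9.13274084e-02 9.95819973e-01 3.29200008e-04 1.33346244e-03]
(1219, array([450. , 146.1], dtype=float32), (11.637051582336426, 71.94654846191406), 'angle', -10.13, 'end', array([486.4, 139.6], dtype=float32), 'axis', array([402.7, 154.6], dtype=float32))
[318.81033949 147.06209281] [320.11638033 250.10610497]
```

Emit:
{"api": "play_rows", "payload": {
  "series": [
    [[0.02,-0.034,0.3],[0,0,0]],
    [[0,0,0.4],[0,0,0]],
    [[0,0,0.4],[0,0,0]],
    [[0,0,0.3],[0,0,0]],
    [[0,0,0.17],[0,0,0]],
    [[0,0,0],[0,0,0]],
    [[0,0,0],[0,0,0]],
    [[0,0,0],[0,0,0]],
    [[0,0,0],[0,0,0]]
  ]
}}

```text
time: 39.85
tool_pos: [465.0, 143.9, 50.0]
orientation: [0.091, 0.996, 0.0, 0.002]
force: [0.2, -0.9, -0.7]
width: 40.3
gripper_force: 0.0
```

Emit:
{"api": "play_rows", "payload": {
  "series": [
    [[0,0,0],[0,0,0]],
    [[0,0,0],[0,0,0]],
    [[0,0,0],[0,0,0]],
    [[0,0,0],[0,0,0]],
    [[0,0,0],[0,0,0]]
  ],
  "fingers": 0,
  "force": 20
}}

```text
time: 40.35
tool_pos: [464.1, 143.5, 48.8]
orientation: [0.091, 0.996, -0.0, 0.0]
force: [-1.4, -2.2, 5.6]
width: 11.9
gripper_force: 22.6
```

Emit:
{"api": "play_rows", "payload": {
  "series": [
    [[0.0011,-0.0372,0],[0,0,0.0382]],
    [[0.0011,-0.0372,0],[0,0,0.0382]],
    [[0.0011,-0.0372,0],[0,0,0.0382]],
    [[0.0011,-0.0372,0],[0,0,0.0382]],
    [[0.0011,-0.0372,0],[0,0,0.0382]],
    [[0.0011,-0.0372,0],[0,0,0.0382]],
    [[0.0011,-0.0372,0],[0,0,0.0382]],
    [[0.0011,-0.0372,0],[0,0,0.0382]],
    [[0.0011,-0.0372,0],[0,0,0.0382]],
    [[0.0011,-0.0372,0],[0,0,0.0382]],
    [[0,0,0],[0,0,0]],
    [[0,0,0],[0,0,0]],
    [[0,0,0],[0,0,0]]
  ]
}}

```text
time: 41.65
tool_pos: [447.2, 110.8, 48.8]
orientation: [0.382, 0.924, -0.0, 0.001]
force: [-1.6, -3.2, 5.3]
width: 11.6
gripper_force: 22.3
```

Emit:
{"api": "play_rows", "payload": {
  "series": [
    [[0,0,0],[0,0,0]],
    [[0,0,0],[0,0,0]],
    [[0,0,0],[0,0,0]],
    [[0,0,0],[0,0,0]],
    [[0,0,-0.2],[0,0,0]],
    [[0,0,-0.3],[0,0,0]],
    [[0,0,-0.4],[0,0,0]],
    [[0,0,-0.4],[0,0,0]],
    [[0,0,-0.4],[0,0,0]],
    [[0,0,-0.3],[0,0,0]],
    [[0,0,0],[0,0,0]],
    [[0,0,0],[0,0,0]],
    [[0,0,0],[0,0,0]]
  ],
  "fingers": 40
}}

```text
time: 42.95
tool_pos: [445.7, 111.1, 246.2]
orientation: [0.382, 0.924, -0.001, -0.001]
force: [-0.4, 1.0, -0.3]
width: 40.0
gripper_force: 0.0
```

```bash
python3 - <<'E'
from p import *
d=shot('wrist','w17.png');s=arm.sense();print(s['tool_pos'],s['orientation']);print(lever(d))
e=shot('scene','s9.png');hsv=cv2.cvtColor(e['frame'],cv2.COLOR_RGB2HSV)
print('scene panel',panel(e,(335,235,420,335)))
print(proj(e,(505.7,297,18)))
E
```

```text
[445.56118259 111.13711745 245.93067185] [ 3.81686160e-01  9.24290203e-01 -7.80240166e-04 -1.63914808e-03]
(979, array([437.6, 122. ], dtype=float32), (11.58115005493164, 72.28326416015625), 'angle', -44.74, 'end', array([463.9,  96. ], dtype=float32), 'axis', array([403.5, 155.8], dtype=float32))
scene panel ((335, 235, 85, 100), ((527.3770751953125, 314.4513244628906), (390.0810546875, 297.9756774902344), 25.621105194091797), array([[287.1, 364.5],
       [415.9,  95.8],
       [767.7, 264.5],
       [638.8, 533.1]], dtype=float32))
[377.74461378 273.6511165 ]
```

Lever at 45.2° from the bar. Go back above the panel to check that nothing has moved it.

Emit:
{"api": "play_rows", "payload": {
  "series": [
    [[0,0,0],[0,0,-0.0833]],
    [[0,0,0],[0,0,-0.0833]],
    [[0,0,0],[0,0,-0.0833]],
    [[0,0,0],[0,0,-0.0833]],
    [[0,0,0],[0,0,-0.0833]],
    [[0,0,0],[0,0,-0.0833]],
    [[-0.166,0.31,0],[0,0,0]],
    [[-0.166,0.31,0],[0,0,0]],
    [[-0.166,0.31,0],[0,0,0]],
    [[-0.166,0.31,0],[0,0,0]],
    [[-0.166,0.31,0],[0,0,0]],
    [[-0.166,0.31,0],[0,0,0]],
    [[0,0,0],[0,0,0]],
    [[0,0,0],[0,0,0]],
    [[0,0,0],[0,0,0]],
    [[0,0,0],[0,0,0]]
  ]
}}

```text
time: 44.65
tool_pos: [545.5, 296.4, 247.9]
orientation: [-0.0, 1.0, -0.0, -0.0]
force: [0.3, -0.7, -0.5]
width: 40.0
gripper_force: 0.0
```

```bash
python3 - <<'E'
from p import *
d=shot('wrist','w18.png');s=arm.sense();print(s['tool_pos'],s['orientation'],s['qd'].round(4));t=int(proj(d,(414,297,26))[1]);print(panel(d,(200,t+4,430,330)))
print(lever(d))
e=shot('scene')
for n,p,lo,hi in(('g',(640.5,-141.9),(55,80,40),(90,255,255)),('b',(600.7,-233.4),(100,100,50),(125,255,255))):
    hsv=cv2.cvtColor(e['frame'],cv2.COLOR_RGB2HSV);m=cv2.inRange(hsv,lo,hi);u,v=proj(e,(*p,150)).astype(int);k=np.zeros_like(m);k[v-40:v+40,u-30:u+30]=255;q=np.argwhere(m&k)[:,::-1];print(n,len(q),q.min(0),q.max(0))
E
```

```text
[545.53239123 296.48886561 248.21546421] [-3.85590402e-04  9.99999925e-01 -1.83841811e-05  4.06268769e-05] [ 0.0002 -0.0013 -0.0051  0.0014  0.0013 -0.0003]
((259, 79, 126, 169), ((505.9976806640625, 297.109375), (178.83709716796875, 128.55833435058594), 0.5334808826446533), array([[416. , 360.6],
       [417.2, 232. ],
       [596. , 233.7],
       [594.8, 362.2]], dtype=float32))
(1593, array([439.3, 124.9], dtype=float32), (15.637289047241211, 78.2930908203125), 'angle', -45.58, 'end', array([466.2,  97.6], dtype=float32), 'axis', array([406.7, 158.3], dtype=float32))
g 93 [235 217] [246 241]
b 91 [218 198] [228 223]
```

Everything is in place: panel flush, both templates unchanged, lever at about 45°.

```bash
python3 -c "
from cell import ticket;print(ticket.sign_off())"
```

```text
the job is handed in; nothing more can be done
None
```

The job is handed in: green hangs on pin 1 and blue on pin 2 (red and yellow were absent), the panel sits square and centred against the air bar, the valve lever is at about 45°, and the arm stayed clear of the mallet, gouge and bottle; the sign-off returned no verdict.

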